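# Pack the recipe cards and cutters into the class carry case

## Task

Pack up the cooking-class case: open its clear lid all the way until it rests back on its stop, then lift the tray clear of the case and seat it again turned end for end, because it was put in the wrong way round and its undivided card bay belongs next to the pastry board. Slide every recipe card lying on the board over the board's edge so that it lies down in the card bay, stand every round cutter upright in a compartment of the divided bay at the tray's other end, and shut the lid. Leave the other things on the table where they are.

Things in the scene. Friction and masses are not known exactly. Their poses are not given: they have to be found in the camera images.
- case: Grey plastic carry case, fixed to the table: outside 164 (x) x 290 (y) x 28 mm high without the lid, walls and floor 4 mm thick, inside 156 x 282 mm. Origin: centre of its underside on the table. Its x points away from the robot, towards the hinge; its y points along its length, to the robot's left, towards the pastry board. It stands at varying places and yaws (up to 0.12 rad).
- lid (a joint): The case's lid, hinged along the case's far (+x) long rim. 0 = shut, grows as the front edge is lifted; 1.85 rad = open, resting on its stop a little past upright, where it stays by itself. Below about 1.4 rad it sinks shut by itself (0.3 kg, damped). A clear 3 mm panel with a white rim all round, 164 x 290 x 28 mm deep, so the shut case is 56 mm high and 49 mm deep inside under the lid.
- lid_handle (a point): Centre of the lid's black round bar handle: 12 mm diameter, 80 mm free length along the case's y, parallel to the hinge. The bar's centre is 40 mm above the lid's top panel and 145 mm from the hinge line measured along the lid (so 63 mm nearer the robot than the case's centre, 96.5 mm above the table, when shut). Moves with the lid.
- lid_hinge (a point): Point on the lid's hinge axis, middle of the far rim: in the case's frame x = +82 mm, y = 0, z = 28.5 mm. The axis runs along the case's y.
- tray: Loose white plastic tray that fits in the case with 3 mm play all round: 150 (x) x 276 (y) mm, floor and walls 3 mm thick, walls 20 mm high, 0.25 kg. Origin: centre of its underside, which rests on the case's 4 mm floor. It is split across the middle by a 12 mm thick partition along its x. On its +y side is the undivided card bay, on its -y side the divided bay; each is 144 (x) x 129 (y) mm inside. At the start it sits in the case with +y pointing away from the board.
- tray_grip (a point): Upper part of the tray's middle partition, the raised grip to lift it by: 12 mm thick (tray y), 90 mm long (tray x), its top 44 mm above the tray's underside. This point is on the tray's centre, 36 mm above its underside.
- card_bay (a point): Centre of the floor of the tray's undivided card bay, tray frame (0, +70.5, 3) mm.
- cutter_bay (a point): Centre of the floor of the tray's divided bay, tray frame (0, -70.5, 3) mm. A low divider, 3 mm thick and 10 mm high, runs through this point along the tray's y and leaves two compartments, each 70 (x) x 129 (y) mm, centred at x = +37 and -37 mm. A compartment can take either cutter, or both one behind the other.
- board: Wooden pastry board of light and dark strips, fixed: 310 (x) x 300 (y) mm, its flat top 32 mm above the table, 4 mm higher than the case's walls. A raised edge, 10 mm wide and 8 mm high, runs round three sides; the side next to the case is open, so cards slide off there. Same directions as the case. Origin: centre of its underside, 301 mm to the case's +y side, which leaves a 6 mm gap between board and case.
- card_a: Stiff laminated recipe card, cream with a brown picture and grey lines: 74 (x) x 105 (y) x 3 mm, 25 g. Lies flat on the board at the start, its long side roughly along the case's length; too thin to be picked up there, slides easily under a pressing fingertip (5 to 10 N is enough; it rubs less on board and tray than on the finger). Origin: centre of its underside. May be absent.
- card_b: Stiff laminated recipe card, cream with a brown picture and grey lines: 74 (x) x 105 (y) x 3 mm, 25 g. Lies flat on the board at the start, its long side roughly along the case's length; too thin to be picked up there, slides easily under a pressing fingertip (5 to 10 N is enough; it rubs less on board and tray than on the finger). Origin: centre of its underside. May be absent.
- card_c: Stiff laminated recipe card, cream with a brown picture and grey lines: 74 (x) x 105 (y) x 3 mm, 25 g. Lies flat on the board at the start, its long side roughly along the case's length; too thin to be picked up there, slides easily under a pressing fingertip (5 to 10 N is enough; it rubs less on board and tray than on the finger). Origin: centre of its underside. May be absent.
- cutter_a: Round steel pastry cutter, an open ring: 58 mm outside diameter (61 mm over the rolled rim's look), wall 2 mm, 32 mm high, 60 g. Stands on the table to the robot's right of the case. Origin: centre of its underside; z is its axis. May be absent.
- cutter_b: Round steel pastry cutter, an open ring: 58 mm outside diameter (61 mm over the rolled rim's look), wall 2 mm, 32 mm high, 60 g. Stands on the table to the robot's right of the case. Origin: centre of its underside; z is its axis. May be absent.
- sauce_bottle: Bystander: yellow squeeze bottle, 56 mm diameter, 195 mm high. Origin: centre of its underside.
- nut_jar: Bystander: jar of nuts with a steel cap, 76 mm diameter, 111 mm high. Origin: centre of its underside.
- ramekin: Bystander: white ceramic ramekin, 84 mm diameter, 45 mm high, on the table. Origin: centre of its underside.
Things that resemble listed ones, but are neither listed nor needed, are in the scene too. What is shaped like the card_c but black is not meant. What is shaped like the cutter_b but purple is not meant.

How it is judged:
On the way, in this order (a step that is already met when the one before it is completed fails the run):
1. the lid is opened until it rests on its stop (value of joint lid above 1.8 rad), for 0.3 s.
2. the tray is lifted clear of the case's walls, the lid standing open (z of tray in the frame of case above 0.035 m and value of joint lid above 1.5 rad), for 0.2 s.
3. the tray sits down in the case again, turned end for end, its card bay next to the board (y of card_bay in the frame of case above 0.06 m and z of tray in the frame of case below 0.008 m and angle between tray's own z axis and vertical below 0.05 rad and horizontal distance between tray and case below 0.01 m and value of joint lid above 1.5 rad and linear speed of tray below 0.02 m/s), for 0.3 s.
At the end, for the whole second after the job is handed in: Lid shut (under 0.04 rad); tray down on the case floor, card bay next to the board; every card lies down inside the card bay, alone or on other cards, with no end hung on a wall (centre at most 12.5 mm above the tray's underside); every cutter upright on the divided bay's floor; all at rest (value of joint lid below 0.04 rad and y of card_bay in the frame of case above 0.06 m and z of tray in the frame of case below 0.008 m and angle between tray's own z axis and vertical below 0.05 rad and horizontal distance between tray and case below 0.01 m and x of card_a in the frame of tray between -0.075 and 0.075 m and z of each of card_a, card_b, card_c in the frame of tray below 0.0125 m and linear speed of each of card_a, card_b, card_c, cutter_a, cutter_b below 0.02 m/s and ((y of card_a in the frame of tray between 0.04 and 0.102 m and angle between card_a's own z axis and vertical below 0.09 rad) or (y of card_a in the frame of tray between 0.054 and 0.0865 m and angle between card_a's own z axis and vertical below 0.22 rad)) and x of card_b in the frame of tray between -0.075 and 0.075 m and ((y of card_b in the frame of tray between 0.04 and 0.102 m and angle between card_b's own z axis and vertical below 0.09 rad) or (y of card_b in the frame of tray between 0.054 and 0.0865 m and angle between card_b's own z axis and vertical below 0.22 rad)) and x of card_c in the frame of tray between -0.075 and 0.075 m and ((y of card_c in the frame of tray between 0.04 and 0.102 m and angle between card_c's own z axis and vertical below 0.09 rad) or (y of card_c in the frame of tray between 0.054 and 0.0865 m and angle between card_c's own z axis and vertical below 0.22 rad)) and x of cutter_a in the frame of tray between -0.075 and 0.075 m and y of cutter_a in the frame of tray between -0.138 and -0.006 m and z of each of cutter_a, cutter_b in the frame of tray below 0.01 m and angle between each of cutter_a, cutter_b's own z axis and vertical below 0.15 rad and x of cutter_b in the frame of tray between -0.075 and 0.075 m and y of cutter_b in the frame of tray between -0.138 and -0.006 m); the robot touches nothing.
It fails at once if a bystander (squeeze bottle, nut jar, ramekin) is pushed more than 40 mm from its place (distance of any of sauce_bottle, nut_jar, ramekin from where it was at the start of the episode above 0.04 m).
Of card_a, card_b, card_c only 2 to 3 are there at a start; the rules pass over those that are not, and their reading is None.
Of cutter_a, cutter_b only 1 to 2 are there at a start; the rules pass over those that are not, and their reading is None.
At some moment in a run one of card_a, card_b, card_c, cutter_a, cutter_b may be knocked a few centimetres aside while the robot is not near it.
It also fails if it takes over 210 s, if anything falls off the work surface, if the arm or the gripper's body presses on something with over 40 N, if the wrist force passes 120 N, or if a joint passes its speed limit or range.

## Robot

A 6-joint arm with a two-finger parallel gripper is mounted at the origin on the work surface. World frame = base frame: x ahead of the robot, y to its left, z up, the work surface at z = 0. Lengths are in m, angles in rad, forces in N, time in s.
With the tool pointing down it reaches from about 0.375 to 0.9 m from the base axis. Payload 3.1 kg.
Tool frame: the origin (TCP) lies on the centre line of the jaws, within the pads' length; the fingertips stand robot.tip_reach ahead of it and the grasp point (between the pads) lies 8 mm behind it (robot.tip_reach is the distance from the TCP to the fingertips, in m); z points along the fingers, y is the line along which they close (so a half turn about z gives the same grasp; the last joint's range is limited). The gripper opens to 87 mm and grips with 3 to 60 N. Pads are 19 mm wide; open, the fingers measure 117 mm over their backs; the gripper's body (75 mm by 190 mm) begins 51 mm behind the grasp point.
Start: joints at [0.948, 0.527, 1.433, -0, 1.181, -0.178], TCP at [0.269, 0.564, 0.234] pointing down, gripper open.
Joint ranges: [-3.08, 3.08], [-0.75, 2.2], [0.22, 2.44], [-1.43, 4.57], [0, 2.65], [-2.85, 2.85]. Speed limits (rad/s): [2.79, 2.79, 3.14, 3.14, 3.14, 3.14].

## Interface

Orientations are given as a unit quaternion [x, y, z, w].
In Python, from rig import robot gives the robot as it stands.
- The arm moves only by the tool jog_arm, never from a script. Its argument "motion" is one flat list of numbers, 7 for each row, row after row: the shift along the tool's x, y, z scaled (see below), then the turn, a rotation vector about the tool's x, y, z scaled (see below), then the gripper's target within -1 to 1 (shut at 1, half-way at 0, fully open at -1). In form: [x, y, z, rx, ry, rz, hand, x, y, z, rx, ry, rz, hand, ...]. A call has 1 to 12 rows; each row shifts and turns the commanded pose from where the row before left it, along the tool's axes as they then stand; what a row does not reach is not made up. The controller multiplies each number of a shift by 4 cm and each number of a turn by 4 degrees. A row lasts 1/8 s, in which the tool goes at most 62.5 mm and 10.7 degrees, less where a joint would pass 70% of its speed; a pose out of reach is approached as far as the arm can. A call with a number of a shift or a turn outside -1 to 1 is refused whole. A call with a gripper value outside its range is refused whole. The fingers move at their own pace and stop on an object; "grip_force" is the grip in N (left out, the last holds). Time passes only in rows, so rows that do not move let the fingers close. It gives the time, the measured TCP pose, the force, the opening and the grip force at its end, in the units of the state.
- robot.get_obs(): the state, without advancing time (a new reading comes with each control period).
- robot.camera(name): name is "side" or "top" or "wrist"; returns the picture (480x640x3 uint8, blue, green, red); there is no depth.
- robot.calibration(name): a dict with "fx", "fy", "cx", "cy" (pixels), "R" (3x3) and "t" (3): a world point X has camera coordinates R X + t; the wrist camera has in their place "T_tool_cam" (4x4, takes a point from camera to tool coordinates, whose origin is the TCP and whose axes are the flange's). Camera axes: x right, y down, z forward; pixel columns grow to the right and rows downward; lengths in m; the calibration is good to about 2 mm. The wrist camera is an equidistant fisheye: a pixel r from the principal point sees the ray r / f radians off the axis. A picture is of the moment at which its call begins: read the wrist's pose just before it. calibration takes no time and is no camera call.
- robot.hand_in(): hands the job in; it is judged then, once.
The state is a dict: "time": time; "q": joint angles; "joint_velocities": joint speeds; "joint_torque": joint torques, N m; "position": TCP position; "tool_rot": TCP orientation; "ft_force": force on the tool from outside, world axes, zero at the start; "moment": the same for the moment, N m; "grip_width": finger opening in m; "grip_force": force on a finger pad.
Only numpy, scipy, OpenCV 4.12 (cv2) and the standard library are available. Lean on these libraries where they do the work, as an engineer would, in place of code of your own. Each camera call takes 0.05 s, during which the arm holds its last target. There are 200 camera calls.

## Working session

There is one attempt and no reset: what is moved stays moved. The work goes in short steps, Python scripts to look and compute and a tool call to move; the robot and the scene stay as the last step left them, time stands still between calls to the robot, and variables do not carry over. Pictures are saved under pics/ and viewed, at most 14 in all, crops included, and the job is handed in when it is done.

Besides the shell and the picture viewer there is one more tool, called after ">>>" as a command line: name --argument value ..., lists and objects as JSON in quotes. jog_arm: Moves the arm, as the interface text tells. Shifts and turns lie within -1 to 1; 1 stands for 4 cm of shift or 4 degrees of turn. Its arguments: {"type":"object","properties":{"motion":{"type":"array","items":{"type":"number"}},"grip_force":{"type":"number"}},"required":["motion"]}

```bash
ls; mkdir -p pics; python3 - <<'E'
from rig import robot
import cv2,numpy as np
o=robot.get_obs();print(o, robot.tip_reach)
for n in ("top","side"):
    cv2.imwrite(f"pics/{n}0.png",robot.camera(n));c=robot.calibration(n);print(n,c)
print(robot.calibration("wrist"))
E
```

```text
pics
{'time': 0.0, 'q': array([ 9.47491235e-01,  5.28477016e-01,  1.43390214e+00, -4.15062920e-05,
        1.18142391e+00, -1.78535266e-01]), 'joint_velocities': array([ 0.00113668, -0.00023934, -0.0002591 , -0.00114777, -0.00047103,
       -0.00109847]), 'joint_torque': array([-1.08033979e-03, -4.40043175e+01, -1.76589578e+01,  6.33393601e-02,
        5.81344077e-02, -1.65278061e-04]), 'position': array([0.26848252, 0.56359722, 0.23256502]), 'tool_rot': array([ 2.20548591e-01,  9.75375362e-01, -1.02505321e-03, -4.13653944e-04]), 'ft_force': array([-0.3101459 ,  0.46620315,  0.29975726]), 'moment': array([ 0.0658813 ,  0.07631285, -0.01944606]), 'grip_force': 0.0, 'grip_width': 0.08685589061623963} 0.011
top {'fx': 442.3192899380917, 'fy': 442.3192899380917, 'cx': 315.02177310565844, 'cy': 239.7909661425263, 'R': array([[-0.01333353, -0.99977051,  0.01676715],
       [-0.99291506,  0.01125823, -0.11829176],
       [ 0.11807585, -0.0182256 , -0.99283731]]), 't': array([-0.10231784,  0.4738816 ,  1.13193153])}
side {'fx': 448.79857540667774, 'fy': 448.79857540667774, 'cx': 324.56506035770286, 'cy': 242.33374966379634, 'R': array([[ 0.88363173, -0.46788663,  0.01664563],
       [-0.33594463, -0.65841283, -0.67352338],
       [ 0.32609228,  0.58955462, -0.73897847]]), 't': array([-0.45245253,  0.14327832,  1.08653825])}
{'fx': 371.64829954431775, 'fy': 371.64829954431775, 'cx': 314.56947747119705, 'cy': 240.84794807088284, 'T_tool_cam': array([[-5.84477320e-04, -9.55699284e-01, -2.94344248e-01,
         8.12258743e-02],
       [ 9.99999640e-01, -3.77428637e-04, -7.60228313e-04,
         5.05658187e-04],
       [ 6.15455707e-04, -2.94344587e-01,  9.55699161e-01,
        -1.51483543e-01],
       [ 0.00000000e+00,  0.00000000e+00,  0.00000000e+00,
         1.00000000e+00]])}
```

View pics/top0.png

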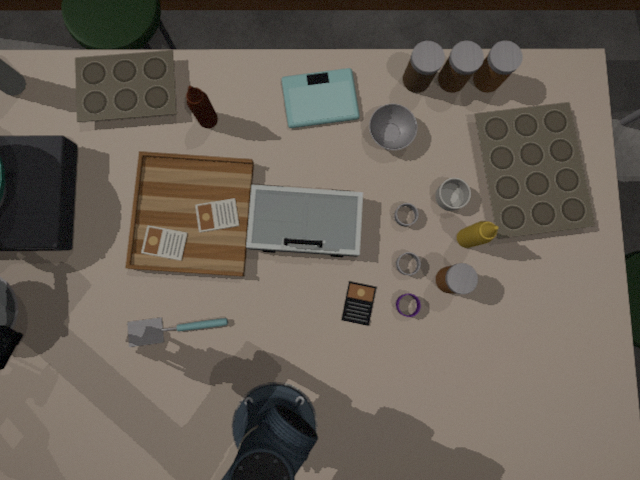

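View pics/side0.png

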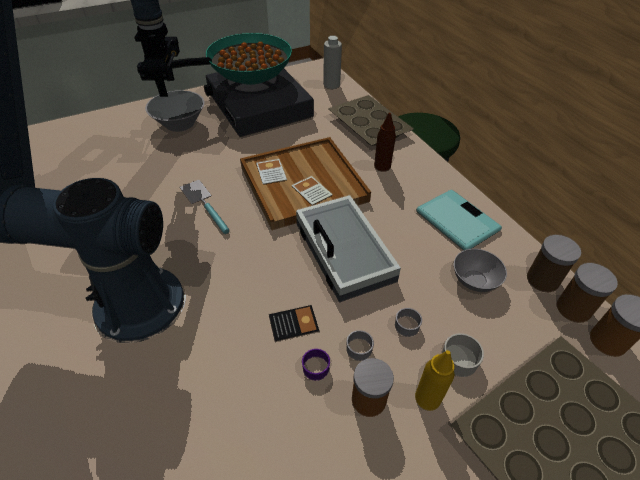

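```bash
cat > h.py <<'E'
from rig import robot
import cv2,numpy as np
from scipy.spatial.transform import Rotation as Ro
def ray(n,u,v,obs=None):
    c=robot.calibration(n)
    if n=="wrist":
        x,y=(u-c["cx"])/c["fx"],(v-c["cy"])/c["fy"];r=np.hypot(x,y)
        d=np.array([x/r*np.sin(r),y/r*np.sin(r),np.cos(r)]) if r>0 else np.array([0,0,1.])
        T=c["T_tool_cam"];R=Ro.from_quat(obs["tool_rot"]).as_matrix()
        return np.array(obs["position"])+R@T[:3,3], R@T[:3,:3]@d
    R,t=np.array(c["R"]),np.array(c["t"])
    return -R.T@t, R.T@np.array([(u-c["cx"])/c["fx"],(v-c["cy"])/c["fy"],1])
def pt(n,u,v,z,obs=None):
    o,d=ray(n,u,v,obs); return o+d*(z-o[2])/d[2]
def pix(n,X):
    c=robot.calibration(n);p=np.array(c["R"])@X+c["t"];return c["fx"]*p[0]/p[2]+c["cx"],c["fy"]*p[1]/p[2]+c["cy"]
def tocase(X,case):
    x,y,a=case;d=np.array(X[:2])-[x,y];return np.array([np.cos(a)*d[0]+np.sin(a)*d[1],-np.sin(a)*d[0]+np.cos(a)*d[1]])
def fromcase(p,case):
    x,y,a=case;return np.array([x+np.cos(a)*p[0]-np.sin(a)*p[1],y+np.sin(a)*p[0]+np.cos(a)*p[1]])
E
python3 - <<'E'
from h import *
print("cam",ray("top",0,0)[0],ray("side",0,0)[0])
im=cv2.imread("pics/top0.png");hsv=cv2.cvtColor(im,cv2.COLOR_BGR2HSV)
c=im[120:330,110:440];c=cv2.resize(c,None,fx=2.4,fy=2.4,interpolation=cv2.INTER_CUBIC);cv2.imwrite("pics/c0.png",np.clip(c*1.5,0,255).astype(np.uint8))
print([im[v,u].tolist() for u,v in ((250,215),(300,188),(300,220),(270,252),(226,215),(380,220),(150,180))])
E
```

```text
cam [ 0.33550615 -0.08699929  1.18159573] [ 0.09362325 -0.75793385  0.90696103]
[[146, 151, 149], [140, 145, 146], [112, 116, 111], [44, 49, 54], [127, 134, 137], [102, 114, 126], [77, 103, 126]]
```

View pics/c0.png

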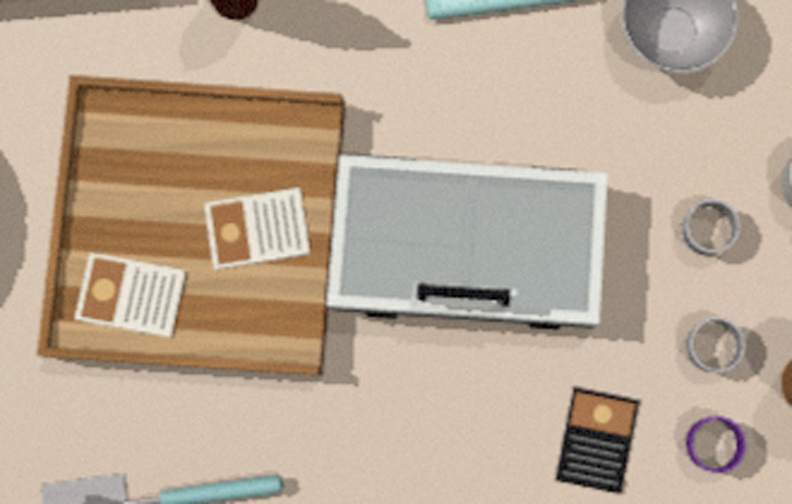

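The crop shows the shut lid with corners near (340,157), (606,174), (600,322), (328,306), two cards on the board at about (257,228) and (130,295), and two steel cutters at (711,227) and (715,344). The purple ring and black card are decoys.

```bash
python3 - <<'E'
from h import *
im=cv2.imread("pics/top0.png");hsv=cv2.cvtColor(im,cv2.COLOR_BGR2HSV)
m=((hsv[...,1]<28)&(hsv[...,2]>85)).astype(np.uint8)*255
m[:, :245]=0; m[:,370:]=0;m[:170]=0;m[265:]=0
m=cv2.morphologyEx(m,cv2.MORPH_CLOSE,np.ones((7,7)))
c=max(cv2.findContours(m,cv2.RETR_EXTERNAL,cv2.CHAIN_APPROX_NONE)[0],key=cv2.contourArea)
P=np.array([pt("top",u,v,.056)[:2] for u,v in c[:,0]]).astype(np.float32)
r=cv2.minAreaRect(P);print("lid",r,cv2.boundingRect(c))
# board brown rim
b=((hsv[...,1]>50)&(hsv[...,0]<25)).astype(np.uint8)*255
b[:, :120]=0;b[:,260:]=0;b[:145]=0;b[285:]=0
b=cv2.morphologyEx(b,cv2.MORPH_CLOSE,np.ones((5,5)));b=cv2.morphologyEx(b,cv2.MORPH_OPEN,np.ones((5,5)))
c=max(cv2.findContours(b,cv2.RETR_EXTERNAL,cv2.CHAIN_APPROX_NONE)[0],key=cv2.contourArea)
P=np.array([pt("top",u,v,.040)[:2] for u,v in c[:,0]]).astype(np.float32)
print("board",cv2.minAreaRect(P))
# cards
g=cv2.cvtColor(im,cv2.COLOR_BGR2GRAY)
k=((hsv[...,1]<50)&(hsv[...,2]>100)).astype(np.uint8)*255
k[:, :135]=0;k[:,243:]=0;k[:165]=0;k[268:]=0
k=cv2.morphologyEx(k,cv2.MORPH_CLOSE,np.ones((9,9)))
for c in cv2.findContours(k,cv2.RETR_EXTERNAL,cv2.CHAIN_APPROX_NONE)[0]:
    if cv2.contourArea(c)>100:
        P=np.array([pt("top",u,v,.035)[:2] for u,v in c[:,0]]).astype(np.float32);print("card",cv2.minAreaRect(P))
# cutters
from itertools import chain
for (u,v) in ((406,215),(408,264)):
    w=im[v-18:v+18,u-18:u+18].astype(int)
    q=((w[...,2]-w[...,0])<10).astype(np.uint8)*255
    n,l,s,ce=cv2.connectedComponentsWithStats(q);i=1+np.argmax(s[1:,4])
    c=(ce[i][0]+u-18,ce[i][1]+v-18)
    ys,xs=np.nonzero(l==i);e=cv2.minEnclosingCircle(np.stack([xs,ys],1).astype(np.float32));
    print("cutter",s[i],pt("top",*c,.025),e,pt("top",e[0][0]+u-18,e[0][1]+v-18,.03))
for X in ((478,235),(457,280),(454,194)): print(pt("top",*X,.05))
E
```

```text
lid ((0.5230343341827393, -0.08203081786632538), (0.2923608422279358, 0.16653768718242645), 85.45221710205078) (246, 184, 117, 72)
board ((0.542529284954071, 0.201181560754776), (0.3401122987270355, 0.32001250982284546), 85.45899963378906)
card ((0.4695882797241211, 0.2843637764453888), (0.10646334290504456, 0.07446198165416718), 78.57255554199219)
card ((0.5406677722930908, 0.1485399305820465), (0.07456614077091217, 0.10590416193008423), 9.002532005310059)
cutter [  7   6  24  24 171] [ 0.53976599 -0.35261476  0.025     ] ((17.90390968322754, 17.714982986450195), 12.117304801940918) [ 0.53663294 -0.34983448  0.03      ]
cutter [  6   6  25  24 172] [ 0.40753799 -0.35440264  0.025     ] ((18.065217971801758, 18.18695640563965), 12.261919975280762) [ 0.40547738 -0.35055724  0.03      ]
[ 0.47781164 -0.53111041  0.05      ]
[ 0.36218609 -0.47029467  0.05      ]
[ 0.58690133 -0.47396091  0.05      ]
```

>>> jog_arm --motion '[0,0,0,0,0,1,-1,0,0,0,0,0,1,-1,0,0,0,0,0,1,-1,0,0,0,0,0,1,-1,0,0,0,0,0,1,-1,0,0,0,0,0,1,-1,0,0,0,0,0,1,-1,0,0,0,0,0,1,-1,0,0,0,0,0,1,-1,0,0,0,0,0,1,-1,0,0,0,0,0,1,-1,0,0,0,0,0,1,-1]'

```text
time: 1.6
position: [0.2686, 0.5638, 0.2329]
tool_rot: [0.599, 0.801, -0.001, 0.0]
ft_force: [-0.4, -0.3, 0.2]
grip_width: 0.0867
grip_force: 0.0
```

>>> jog_arm --motion '[0,0,0,0,0,1,-1,0,0,0,0,0,1,-1,0,0,0,0,0,1,-1,0,0,0,0,0,1,-1,0,0,0,0,0,1,-1,0,0,0,0,0,0.25,-1,0,0,0,0,0,0,-1]'

```text
time: 2.48
position: [0.2688, 0.564, 0.2332]
tool_rot: [0.734, 0.679, -0.0, 0.0]
ft_force: [-0.1, -0.1, -0.0]
grip_width: 0.087
grip_force: 0.0
```

```bash
cat >> h.py <<'E'
CASE=(.523,-.082,-.0794)
def go(p,phi=None):
    "print shift (units) along present tool axes, and turn (units) to yaw phi of tool y; p world TCP"
    o=robot.get_obs();R=Ro.from_quat(o["tool_rot"]).as_matrix()
    ph=np.arctan2(R[1,1],R[0,1])
    print("pos",o["position"].round(4),"phi",round(ph,3),"tilt",(R[:,2]).round(3),"F",np.round(o["ft_force"],1),"w",round(o["grip_width"],4),"t",round(o["time"],2),"q6",o["q"][5].round(2))
    if p is not None: print("shift units",(R.T@(np.array(p)-o["position"])/.04).round(2))
    if phi is not None: print("turn",(-(phi-ph)/np.radians(4)))
E
python3 -c "
from h import *
go([*fromcase((-.063,0),CASE),.2],-.0794)"
```

```text
pos [0.2688 0.564  0.2332] phi -0.078 tilt [-0.    -0.001 -1.   ] F [-0.1 -0.1 -0. ] w 0.087 t 2.48 q6 1.03
shift units [-15.61   6.01   0.84]
turn 0.02678536269332966
```

>>> jog_arm --motion '[-1,0.5,0,0,0,0,-1,-1,0.5,0,0,0,0,-1,-1,0.5,0,0,0,0,-1,-1,0.5,0,0,0,0,-1,-1,0.5,0,0,0,0,-1,-1,0.5,0,0,0,0,-1,-1,0.5,0,0,0,0,-1,-1,0.5,0,0,0,0,-1,-1,0.5,0,0,0,0,-1,-1,0.5,0,0,0,0,-1,-1,0.5,0,0,0,0,-1,-1,0.5,0,0,0,0,-1]'

```text
time: 3.98
position: [0.4711, 0.0655, 0.2337]
tool_rot: [0.734, 0.679, 0.0, 0.0]
ft_force: [0.7, 0.1, 0.6]
grip_width: 0.087
grip_force: 0.0
```

>>> jog_arm --motion '[-1,0,0.2,0,0,0,-1,-1,0,0.2,0,0,0,-1,-1,0,0.2,0,0,0,-1,-0.6,0,0.2,0,0,0,-1,0,0,0,0,0,0,-1,0,0,0,0,0,0,-1]'

```text
time: 4.72
position: [0.4593, -0.0762, 0.2017]
tool_rot: [0.734, 0.679, 0.0, -0.0]
ft_force: [0.3, 0.2, 0.1]
grip_width: 0.087
grip_force: 0.0
```

```bash
python3 -c "
from h import *
go([*fromcase((-.063,0),CASE),.0885],-.0794)
o=robot.get_obs();im=robot.camera('wrist');cv2.imwrite('pics/w1.png',im)
"
```

```text
pos [ 0.4593 -0.0762  0.2017] phi -0.078 tilt [ 0.  0. -1.] F [0.3 0.2 0.1] w 0.087 t 4.72 q6 -0.33
shift units [-0.02  0.02  2.83]
turn 0.018386729702663487
```

View pics/w1.png

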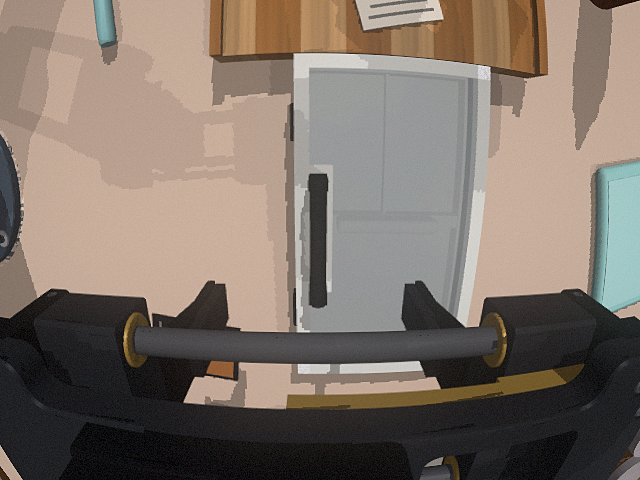

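The wrist view shows the handle bar from (318,175) to (318,306), midway between the fingers at columns 218 and 410.

```bash
python3 -c "
from h import *
o=robot.get_obs()
for u,v in ((318,175),(318,306)): 
  p=pt('wrist',u,v,.0995,o);print(p,tocase(p,CASE))
for u,v in ((295,54),(490,66),(297,371)):
  p=pt('wrist',u,v,.056,o);print(p,tocase(p,CASE))
"
```

```text
[ 0.46565899 -0.02574356  0.0995    ] [-0.06162243  0.05153111]
[ 0.45820264 -0.12469095  0.0995    ] [-0.06120711 -0.04769596]
[0.45524692 0.06798663 0.056     ] [-0.07943605  0.14414015]
[0.61814988 0.05639417 0.056     ] [0.08387315 0.14550512]
[ 0.43091073 -0.21830047  0.056     ] [-0.08098825 -0.14317526]
```

>>> jog_arm --motion '[0,0,0.7,0,0,0,-1,0,0,0.7,0,0,0,-1,0,0,0.7,0,0,0,-1,0,0,0.72,0,0,0,-1,0,0,0,0,0,0,-1,0,0,0,0,0,0,1,0,0,0,0,0,0,1,0,0,0,0,0,0,1,0,0,0,0,0,0,1,0,0,0,0,0,0,1,0,0,0,0,0,0,1]' --grip_force 12

```text
time: 6.15
position: [0.4593, -0.0767, 0.0888]
tool_rot: [0.734, 0.679, 0.0, 0.0]
ft_force: [-0.6, -0.8, 0.0]
grip_width: 0.0353
grip_force: 0.0
```

```bash
python3 -c "
import numpy as np
t=np.linspace(0,1.86,23);x=-.145*np.cos(t)+.068*np.sin(t);z=.145*np.sin(t)+.068*np.cos(t)
print(np.c_[np.diff(x)/.04,-np.diff(z)/.04].round(2).tolist())"
```

```text
[[0.16, -0.3], [0.18, -0.29], [0.2, -0.27], [0.23, -0.25], [0.25, -0.23], [0.27, -0.21], [0.28, -0.19], [0.3, -0.16], [0.31, -0.14], [0.32, -0.11], [0.33, -0.08], [0.33, -0.05], [0.34, -0.03], [0.34, 0.0], [0.34, 0.03], [0.33, 0.06], [0.33, 0.09], [0.32, 0.12], [0.31, 0.14], [0.29, 0.17], [0.28, 0.19], [0.26, 0.21]]
```

>>> jog_arm --motion '[0,0,0,0,0,0,1,0,0,0,0,0,0,1,0,0,0,0,0,0,1,0,0,0,0,0,0,1]' --grip_force 12

```text
time: 6.65
position: [0.4616, -0.0771, 0.0889]
tool_rot: [0.734, 0.679, 0.001, 0.002]
ft_force: [4.6, 1.4, -4.2]
grip_width: 0.0113
grip_force: 12.0
```

>>> jog_arm --motion '[0,0.16,-0.3,0,0,0,1,0,0.18,-0.29,0,0,0,1,0,0.2,-0.27,0,0,0,1,0,0.23,-0.25,0,0,0,1,0,0.25,-0.23,0,0,0,1,0,0.27,-0.21,0,0,0,1,0,0.28,-0.19,0,0,0,1,0,0.3,-0.16,0,0,0,1,0,0.31,-0.14,0,0,0,1,0,0.32,-0.11,0,0,0,1,0,0.33,-0.08,0,0,0,1]'

```text
time: 8.02
position: [0.573, -0.0857, 0.1789]
tool_rot: [0.734, 0.679, 0.0, 0.0]
ft_force: [-3.3, -1.1, 1.6]
grip_width: 0.0114
grip_force: 12.0
```

>>> jog_arm --motion '[0,0.33,-0.05,0,0,0,1,0,0.34,-0.03,0,0,0,1,0,0.34,0,0,0,0,1,0,0.34,0.03,0,0,0,1,0,0.33,0.06,0,0,0,1,0,0.33,0.09,0,0,0,1,0,0.32,0.12,0,0,0,1,0,0.31,0.14,0,0,0,1,0,0.29,0.17,0,0,0,1,0,0.28,0.19,0,0,0,1,0,0,0,0,0,0,1]'

```text
time: 9.4
position: [0.7013, -0.0956, 0.1482]
tool_rot: [0.734, 0.679, 0.0, 0.0]
ft_force: [0.9, 0.1, 0.3]
grip_width: 0.0118
grip_force: 12.0
```

```bash
python3 -c "
from h import *
go(None);p=robot.get_obs()['position'];print(tocase(p,CASE),p[2]+.008)
im=robot.camera('side');cv2.imwrite('pics/s1.png',im)
"
```

```text
pos [ 0.7013 -0.0956  0.1482] phi -0.078 tilt [ 0.001  0.    -1.   ] F [0.9 0.1 0.3] w 0.0118 t 9.4 q6 -0.22
[0.17886269 0.00056593] 0.15624552963944363
```

View pics/s1.png

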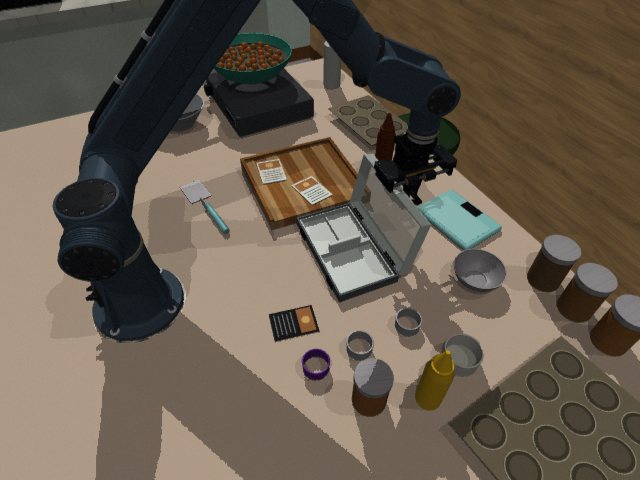

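>>> jog_arm --motion '[0,0.26,0.21,0,0,0,1,0,0.16,0.14,0,0,0,1,0,0,0,0,0,0,1,0,0,0,0,0,0,1]'

```text
time: 9.95
position: [0.7112, -0.0961, 0.1348]
tool_rot: [0.734, 0.679, -0.005, -0.006]
ft_force: [-12.8, -0.4, 7.4]
grip_width: 0.0105
grip_force: 11.4
```

>>> jog_arm --motion '[0,0,0,0,0,0,0.45,0,0,0,0,0,0,0.45,0,0,0,0,0,0,0.45,0,0,-0.5,0,0,0,0.45,0,0,-0.8,0,0,0,0.45,0,0,-0.8,0,0,0,0.45,0,0,-1,0,0,0,0,0,0,0,0,0,0,0]'

```text
time: 10.95
position: [0.7204, -0.0974, 0.2659]
tool_rot: [0.734, 0.679, 0.004, 0.005]
ft_force: [0.4, -0.1, 0.3]
grip_width: 0.0369
grip_force: 0.0
```

```bash
python3 -c "
from h import *
go([*fromcase((0,0),CASE),.2486],-.0794+np.pi/2)
im=robot.camera('side');cv2.imwrite('pics/s2.png',im[110:310,200:520])
"
```

```text
pos [ 0.7204 -0.0974  0.2659] phi -0.078 tilt [ 0.013 -0.003 -1.   ] F [ 0.4 -0.1  0.3] w 0.0369 t 10.95 q6 -0.21
shift units [ 0.   -4.96  0.37]
turn -22.480193527683138
```

View pics/s2.png

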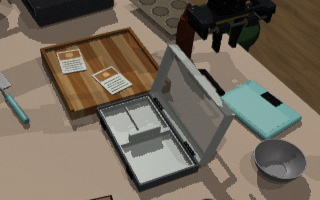

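>>> jog_arm --motion '[0,-1,0,0,0,0,0,0,-1,0,0,0,0,0,0,-1,0,0,0,0,0,0,-1,0,0,0,0,0,0,-1,0,0,0,0,0,0,0,0,0,0,-1,0,0,0,0,0,0,-1,0,0,0,0,0,0,-1,0,0,0,0,0,0,-1,0,0,0,0,0,0,-1,0,0,0,0,0,0,-1,0,0,0,0,0,0,-1,0]'

```text
time: 12.5
position: [0.5171, -0.0809, 0.2582]
tool_rot: [0.547, 0.837, -0.0, -0.001]
ft_force: [-0.6, -0.2, 0.1]
grip_width: 0.0436
grip_force: 0.0
```

>>> jog_arm --motion '[0,0,0,0,0,-1,0,0,0,0,0,0,-1,0,0,0,0,0,0,-1,0,0,0,0,0,0,-1,0,0,0,0,0,0,-1,0,0,0,0,0,0,-1,0,0,0,0,0,0,-1,0,0,0,0,0,0,-1,0,0,0,0,0,0,-1,0,0,0,0,0,0,-1,0,0,0,0,0,0,-1,0,0,0,0,0,0,-1,0]'

```text
time: 14.0
position: [0.5171, -0.0809, 0.2582]
tool_rot: [0.159, 0.987, 0.0, -0.001]
ft_force: [-0.1, 0.4, -0.8]
grip_width: 0.0432
grip_force: 0.0
```

>>> jog_arm --motion '[0,0,0,0,0,-1,0,0,0,0,0,0,-1,0,0,0,0,0,0,-1,0,0,0,0,0,0,-0.5,0,0,0,0,0,0,0,0,0,0,0,0,0,0,0]'

```text
time: 14.75
position: [0.5175, -0.0812, 0.259]
tool_rot: [0.039, 0.999, 0.0, -0.0]
ft_force: [0.2, 0.8, 0.4]
grip_width: 0.0432
grip_force: 0.0
```

```bash
python3 -c "
from h import *
go([*fromcase((0,0),CASE),.2486],-.0794+np.pi/2)
im=robot.camera('wrist');cv2.imwrite('pics/w2.png',im)
im=robot.camera('top');cv2.imwrite('pics/t2.png',im)
"
```

```text
pos [ 0.5175 -0.0812  0.259 ] phi 1.492 tilt [-0.  0. -1.] F [0.2 0.8 0.4] w 0.0432 t 14.75 q6 -1.86
shift units [-0.14 -0.01  0.26]
turn 0.007822495597071577
```

View pics/w2.png

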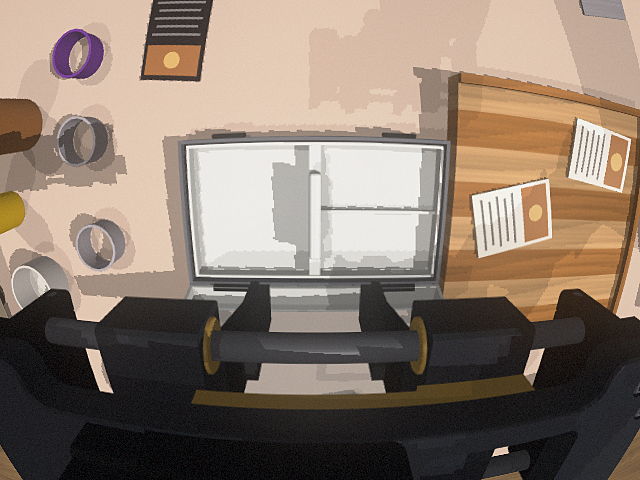

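The wrist view shows the grip partition at column 315, running from row 172 to about row 275, between the fingers at columns 258 and 372. The divided bay is on the board side as stated.

```bash
python3 -c "
from h import *
o=robot.get_obs()
for n,u,v,z in (('part',315,172,.048),('part',315.5,268,.048),('cL',181,142,.028),('cR',449,142,.028),('bL',192,284,.028),('bR',445,283,.028)): 
  p=pt('wrist',u,v,z,o);print(n,p,tocase(p,CASE))
for n,u,v,z in (('cut1',82,140,.030),('cut2',100,244,.030)): 
  p=pt('wrist',u,v,z,o);print(n,p)
"
```

```text
part [ 0.4778819  -0.07734658  0.048     ] [-0.04534504  0.00106014]
part [ 0.57764657 -0.08471517  0.048     ] [0.05468976 0.00162776]
cL [ 0.43338214 -0.2165448   0.028     ] [-0.07866388 -0.14122909]
cR [0.45585371 0.06721742 0.028     ] [-0.07877016  0.1434215 ]
bL [ 0.59528981 -0.23056518  0.028     ] [ 0.08384574 -0.14236334]
bR [0.61763967 0.06436548 0.028     ] [0.08273229 0.15341085]
cut1 [ 0.41005496 -0.34318127  0.03      ]
cut2 [ 0.53689045 -0.34350093  0.03      ]
```

```bash
sed -i 's/^CASE=.*/CASE=(.525,-.081,-.0794)/' h.py
```

>>> jog_arm --motion '[-0.19,0.02,1,0,0,0,0,0,0,1,0,0,0,0,0,0,1,0,0,0,0,0,0,1,0,0,0,0,0,0,0.8,0,0,0,0,0,0,0.5,0,0,0,0,0,0,0.36,0,0,0,0,0,0,0,0,0,0,1,0,0,0,0,0,0,1,0,0,0,0,0,0,1,0,0,0,0,0,0,1]' --grip_force 40

```text
time: 16.23
position: [0.5257, -0.0812, 0.0335]
tool_rot: [0.039, 0.999, -0.0, 0.001]
ft_force: [0.2, 1.2, 3.8]
grip_width: 0.0118
grip_force: 40.6
```

>>> jog_arm --motion '[0,0,0,0,0,0,1,0,0,-0.2,0,0,0,1,0,0,-0.3,0,0,0,1,0,0,-0.4,0,0,0,1,0,0,-0.5,0,0,0,1,0,0,-0.5,0,0,0,1,0,0,-0.5,0,0,0,1,0,0,-0.3,0,0,0,1,0,0,0,0,0,0,1]'

```text
time: 17.35
position: [0.5258, -0.0812, 0.142]
tool_rot: [0.039, 0.999, -0.0, 0.001]
ft_force: [0.1, -0.1, -3.3]
grip_width: 0.0116
grip_force: 40.0
```

```bash
python3 -c "
from h import *
go([*fromcase((-.11,0),CASE),.14],None)
im=robot.camera('side');cv2.imwrite('pics/s3.png',im[110:310,200:520])
"
```

```text
pos [ 0.5258 -0.0812  0.142 ] phi 1.493 tilt [ 0.002 -0.001 -1.   ] F [ 0.1 -0.1 -3.3] w 0.0116 t 17.35 q6 -1.86
shift units [2.77 0.01 0.04]
```

View pics/s3.png

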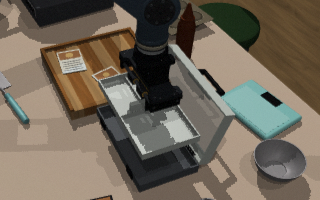

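>>> jog_arm --motion '[0.7,0,0,0,0,0,1,0.7,0,0,0,0,0,1,0.7,0,0,0,0,0,1,0.67,0,0,0,0,0,1,0,0,0,0,0,1,1,0,0,0,0,0,1,1,0,0,0,0,0,1,1,0,0,0,0,0,1,1,0,0,0,0,0,1,1,0,0,0,0,0,1,1,0,0,0,0,0,1,1,0,0,0,0,0,1,1]'

```text
time: 18.9
position: [0.4143, -0.0722, 0.1401]
tool_rot: [0.314, 0.949, 0.0, -0.001]
ft_force: [-0.7, -0.6, -2.5]
grip_width: 0.0118
grip_force: 40.0
```

>>> jog_arm --motion '[0,0,0,0,0,1,1,0,0,0,0,0,1,1,0,0,0,0,0,1,1,0,0,0,0,0,1,1,0,0,0,0,0,1,1,0,0,0,0,0,1,1,0,0,0,0,0,1,1,0,0,0,0,0,1,1,0,0,0,0,0,1,1,0,0,0,0,0,1,1,0,0,0,0,0,1,1,0,0,0,0,0,1,1]'

```text
time: 20.4
position: [0.4142, -0.0722, 0.1401]
tool_rot: [0.673, 0.74, -0.0, -0.001]
ft_force: [-0.3, 1.1, -2.6]
grip_width: 0.012
grip_force: 40.0
```

>>> jog_arm --motion '[0,0,0,0,0,1,1,0,0,0,0,0,1,1,0,0,0,0,0,1,1,0,0,0,0,0,1,1,0,0,0,0,0,1,1,0,0,0,0,0,1,1,0,0,0,0,0,1,1,0,0,0,0,0,1,1,0,0,0,0,0,1,1,0,0,0,0,0,1,1,0,0,0,0,0,1,1,0,0,0,0,0,1,1]'

```text
time: 21.9
position: [0.4142, -0.0722, 0.1401]
tool_rot: [0.916, 0.402, -0.001, -0.001]
ft_force: [1.2, 0.2, -3.2]
grip_width: 0.0114
grip_force: 40.0
```

>>> jog_arm --motion '[0,0,0,0,0,1,1,0,0,0,0,0,1,1,0,0,0,0,0,1,1,0,0,0,0,0,1,1,0,0,0,0,0,1,1,0,0,0,0,0,1,1,0,0,0,0,0,1,1,0,0,0,0,0,1,1,0,0,0,0,0,1,1,0,0,0,0,0,1,1,0,0,0,0,0,1,1,0,0,0,0,0,1,1]'

```text
time: 23.4
position: [0.4142, -0.0722, 0.1401]
tool_rot: [1.0, -0.005, -0.001, -0.0]
ft_force: [-0.7, -0.6, -2.9]
grip_width: 0.0116
grip_force: 40.0
```

>>> jog_arm --motion '[0,0,0,0,0,1,1,0,0,0,0,0,0,1,0,0,0,0,0,0,1]'

```text
time: 23.78
position: [0.4145, -0.0723, 0.1404]
tool_rot: [0.999, -0.039, -0.0, -0.0]
ft_force: [0.4, -0.4, -2.7]
grip_width: 0.0119
grip_force: 40.0
```

```bash
python3 -c "
from h import *
go([*fromcase((0.,0),CASE),.14],-.0794-np.pi/2)
cv2.imwrite('pics/w3.png',robot.camera('wrist'))
"
```

```text
pos [ 0.4145 -0.0723  0.1404] phi -1.648 tilt [-0.001  0.    -1.   ] F [ 0.4 -0.4 -2.7] w 0.0119 t 23.77 q6 1.21
shift units [2.77 0.   0.01]
turn 0.030200806742227738
```

View pics/w3.png

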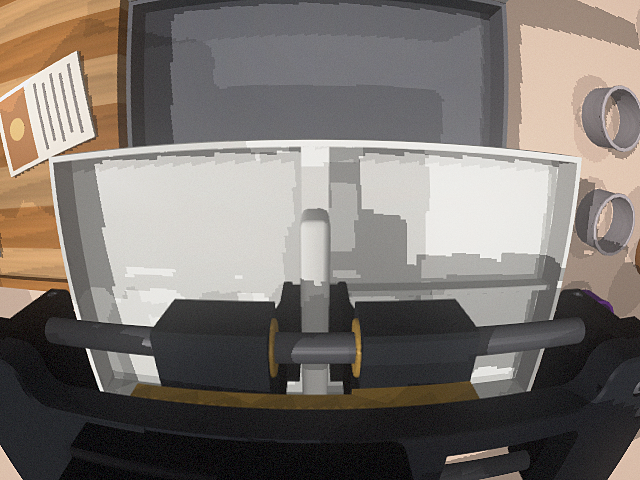

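```bash
python3 -c "
from h import *
o=robot.get_obs();C=(*o['position'][:2],-.0794)
for n,u,v,z in (('L',51,158,.131),('R',581,157,.131),('caseinL',140,143,.028),('caseinR',495,142,.028),('caseoutL',127,143,.028),('caseoutR',508,142,.028)): 
  p=pt('wrist',u,v,z,o);print(n,p,tocase(p,CASE),'rel tcp',tocase(p,C))
"
```

```text
L [0.50137493 0.05787896 0.131     ] [-0.03456604  0.13656756] rel tcp [0.07621089 0.13665077]
R [ 0.48069675 -0.21563946  0.131     ] [-0.03348453 -0.13772925] rel tcp [ 0.0772924  -0.13764604]
caseinL [0.5019185  0.05370352 0.028     ] [-0.033693    0.13244839] rel tcp [0.07708393 0.1325316 ]
caseinR [ 0.48209805 -0.21474365  0.028     ] [-0.0321587  -0.13672513] rel tcp [ 0.07861824 -0.13664192]
caseoutL [0.50376236 0.06515334 0.028     ] [-0.03276312  0.14400838] rel tcp [0.07801382 0.14409159]
caseoutR [ 0.48217678 -0.2265386   0.028     ] [-0.03114468 -0.14847667] rel tcp [ 0.07963226 -0.14839346]
```

>>> jog_arm --motion '[0.7,0.01,0,0,0,0,1,0.7,0,0,0,0,0,1,0.7,0,0,0,0,0,1,0.65,0,0,0,0,0,1,0,0,0.5,0,0,0,1,0,0,0.5,0,0,0,1,0,0,0.5,0,0,0,1,0,0,0.4,0,0,0,1,0,0,0,0,0,0,1]'

```text
time: 24.95
position: [0.5234, -0.081, 0.0635]
tool_rot: [0.999, -0.039, -0.001, -0.0]
ft_force: [0.0, -0.7, -2.5]
grip_width: 0.0117
grip_force: 40.0
```

>>> jog_arm --motion '[0,0,0.2,0,0,0,1,0,0,0.1,0,0,0,1,0,0,0.1,0,0,0,1]'

```text
time: 25.32
position: [0.5247, -0.0815, 0.0488]
tool_rot: [0.999, -0.039, 0.0, 0.0]
ft_force: [-0.3, 0.3, -2.2]
grip_width: 0.0117
grip_force: 40.0
```

>>> jog_arm --motion '[0,0,0.15,0,0,0,1,0,0,0.12,0,0,0,1,0,0,0.08,0,0,0,1,0,0,0.04,0,0,0,1,0,0,0,0,0,0,1]'

```text
time: 25.95
position: [0.5243, -0.0813, 0.0335]
tool_rot: [0.999, -0.039, -0.0, 0.0]
ft_force: [-0.4, -0.6, 1.0]
grip_width: 0.0116
grip_force: 40.0
```

>>> jog_arm --motion '[0,0,0,0,0,0,0.5,0,0,0,0,0,0,0.5,0,0,0,0,0,0,0.5,0,0,0,0,0,0,0,0,0,-0.5,0,0,0,0,0,0,-1,0,0,0,0,0,0,-1,0,0,0,0,0,0,-1,0,0,0,0,0,0,-1,0,0,0,0,0,0,0,0,0,0,-1]'

```text
time: 27.2
position: [0.5265, -0.0821, 0.2164]
tool_rot: [0.999, -0.039, 0.004, 0.001]
ft_force: [-0.9, -0.2, -1.0]
grip_width: 0.048
grip_force: 0.0
```

```bash
python3 -c "
from h import *
go([0.5366,-.3498,.2],-.0794-np.pi/2)
cv2.imwrite('pics/w4.png',robot.camera('wrist'))
"
```

```text
pos [ 0.5265 -0.0821  0.2164] phi -1.649 tilt [ 0.007 -0.003 -1.   ] F [-0.9 -0.2 -1. ] w 0.048 t 27.2 q6 1.28
shift units [0.77 6.65 0.43]
turn 0.01795765798503824
```

View pics/w4.png

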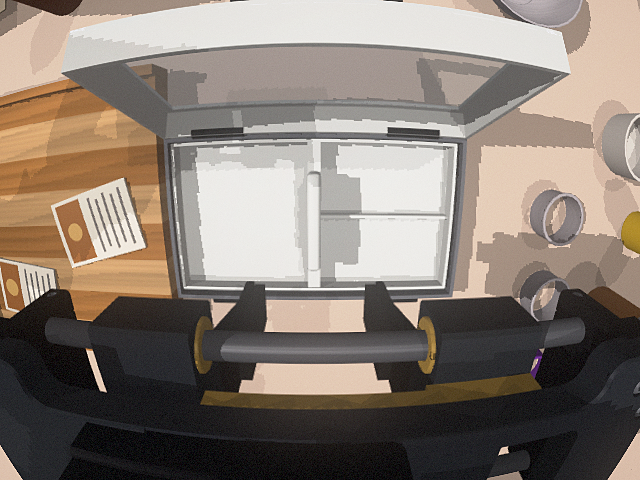

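The tray is seated with its card bay beside the board. The cutters show at (557,217) and about (545,297). Next I hover near them to measure from close up.

>>> jog_arm --motion '[-0.5,1,0,0,0,0,-1,-0.6,1,0,0,0,0,-1,-0.6,1,0,0,0,0,-1,-0.6,1,0,0,0,0,-1,-0.6,1,0,0,0,0,-1,-0.6,1,0,0,0,0,-1,-0.6,0.4,0,0,0,0,-1,0,0,0,0,0,0,-1,0,0,0,0,0,0,-1]'

```text
time: 28.38
position: [0.3408, -0.3228, 0.2122]
tool_rot: [0.999, -0.039, -0.0, -0.001]
ft_force: [-0.1, -0.1, -0.6]
grip_width: 0.0867
grip_force: 0.0
```

```bash
python3 -c "
from h import *
go(None)
cv2.imwrite('pics/w5.png',robot.camera('wrist'))
cv2.imwrite('pics/t5.png',robot.camera('top'))
"
```

```text
pos [ 0.3408 -0.3228  0.2122] phi -1.649 tilt [-0.001  0.002 -1.   ] F [-0.1 -0.1 -0.6] w 0.0867 t 28.38 q6 0.65
```

View pics/w5.png

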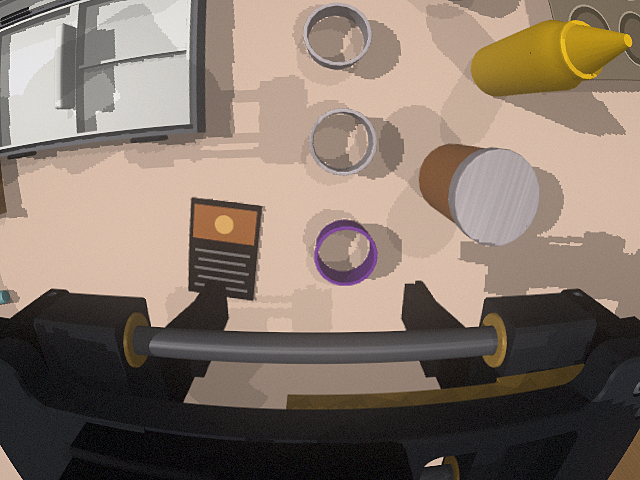

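The wrist view shows the steel rings centred at (337,37) and (344,142), the purple ring at (346,252), and the jar cap at (496,197).

```bash
python3 -c "
from h import *
o=robot.get_obs()
for n,u,v,z in (('far',337.5,37,.032),('near',344,142.5,.032),('purple',346,252,.032),('jar',496,197,.111)): print(n,pt('wrist',u,v,z,o))
for a,b in (((304,37),(371,37)),((312,142),(376,142)),((344,110),(344,176))):
  print(np.linalg.norm(pt('wrist',*a,.032,o)-pt('wrist',*b,.032,o)))
go([*pt('wrist',337.5,37,.032,o)[:2],.2])
"
```

```text
far [ 0.50542435 -0.35518216  0.032     ]
near [ 0.40917    -0.35365643  0.032     ]
purple [ 0.30701344 -0.34941635  0.032     ]
jar [ 0.36839108 -0.46074758  0.111     ]
0.05911735247784613
0.057027063750869696
0.059327144769341596
pos [ 0.3414 -0.3228  0.2127] phi -1.648 tilt [-0.     0.001 -1.   ] F [ 1.1  1.  -0.1] w 0.087 t 28.48 q6 0.65
shift units [4.15 0.49 0.31]
```

```bash
python3 -c "
from h import *
im=cv2.imread('pics/t5.png').astype(int)
for (u,v) in ((406,222),(408,264)):
    w=im[v-20:v+20,u-20:u+20];q=((w[...,2]-w[...,0])<10).astype(np.uint8)
    n,l,s,ce=cv2.connectedComponentsWithStats(q);i=1+np.argmax(s[1:,4]);ys,xs=np.nonzero(l==i)
    c=(xs.min()+xs.max())/2+u-20,(ys.min()+ys.max())/2+v-20;print(s[i],c,pt('top',*c,.028))
o=robot.get_obs()
im=cv2.imread('pics/w4.png')
"
```

```text
[ 10  13  24  23 161] (np.float64(407.5), np.float64(226.0)) [ 0.50667224 -0.35338711  0.028     ]
[  0   8  40  32 747] (np.float64(407.5), np.float64(267.5)) [ 0.39694737 -0.34919841  0.028     ]
```

>>> jog_arm --motion '[0.83,0.1,0,0,0,0,-1,0.83,0.1,0,0,0,0,-1,0.83,0.1,0,0,0,0,-1,0.83,0.1,0,0,0,0,-1,0.83,0.08,0,0,0,0,-1,0,0,0.8,0,0,0,-1,0,0,0.8,0,0,0,-1,0,0,0.8,0,0,0,-1,0,0,0,0,0,0,-1,0,0,0,0,0,0,-1]'

```text
time: 29.72
position: [0.5059, -0.3558, 0.118]
tool_rot: [0.999, -0.039, 0.001, 0.0]
ft_force: [-0.9, -0.9, 0.5]
grip_width: 0.0871
grip_force: 0.0
```

```bash
python3 -c "
from h import *
go([.5057,-.3545,.014],-.0794-np.pi/2)
o=robot.get_obs()
print(pt('wrist',500,68,0,dict(position=[.3411,-.3228,.2124],tool_rot=o['tool_rot'])))
"
```

```text
pos [ 0.5059 -0.3558  0.118 ] phi -1.648 tilt [ 0.001 -0.001 -1.   ] F [-0.9 -0.9  0.5] w 0.0871 t 29.73 q6 0.85
shift units [-0.01 -0.03  2.6 ]
turn 0.03110573804307699
[ 0.48352335 -0.52783432  0.        ]
```

>>> jog_arm --motion '[0,-0.03,0.8,0,0,0,-1,0,0,0.8,0,0,0,-1,0,0,0.6,0,0,0,-1,0,0,0.38,0,0,0,-1,0,0,0,0,0,0,-1,0,0,0,0,0,0,1,0,0,0,0,0,0,1,0,0,0,0,0,0,1,0,0,0,0,0,0,1,0,0,0,0,0,0,1]' --grip_force 15

```text
time: 30.98
position: [0.5052, -0.355, 0.0145]
tool_rot: [0.999, -0.039, 0.0, 0.0]
ft_force: [0.2, -0.4, 4.1]
grip_width: 0.058
grip_force: 15.0
```

>>> jog_arm --motion '[0,0,-0.2,0,0,0,1,0,0,-0.6,0,0,0,1,0,0,-0.7,0,0,0,1,0,0,-0.7,0,0,0,1,0,0,0,0,0,0,1]'

```text
time: 31.6
position: [0.5062, -0.3558, 0.1043]
tool_rot: [0.999, -0.039, 0.002, 0.002]
ft_force: [1.1, -0.3, -1.0]
grip_width: 0.0582
grip_force: 15.0
```

```bash
python3 -c "
from h import *
C=(.5255,-.081,-.0794)
print(fromcase((.037,-.0705),C))
go([*fromcase((.037,-.0705),C),.0205],-.0794-np.pi/2)
"
```

```text
[ 0.55679161 -0.1542126 ]
pos [ 0.5062 -0.3558  0.1043] phi -1.649 tilt [ 0.004 -0.004 -1.   ] F [ 1.1 -0.3 -1. ] w 0.0582 t 31.6 q6 0.86
shift units [ 0.86 -5.13  2.08]
turn 0.017532485606454054
```

>>> jog_arm --motion '[0.15,-0.9,0,0,0,0,1,0.15,-0.9,0,0,0,0,1,0.15,-0.9,0,0,0,0,1,0.15,-0.9,0,0,0,0,1,0.15,-0.9,0,0,0,0,1,0.13,-0.63,0,0,0,0,1,0,0,0,0,0,0,1,0,0,0,0,0,0,1]'

```text
time: 32.6
position: [0.5557, -0.1532, 0.1012]
tool_rot: [0.999, -0.039, -0.001, -0.0]
ft_force: [-0.3, 0.1, -0.7]
grip_width: 0.0586
grip_force: 15.0
```

```bash
python3 -c "
from h import *
C=(.5255,-.081,-.0794)
go([*fromcase((.037,-.0705),C),.0205],-.0794-np.pi/2)
"
```

```text
pos [ 0.5557 -0.1532  0.1012] phi -1.649 tilt [-0.001  0.    -1.   ] F [-0.3  0.1 -0.7] w 0.0586 t 32.6 q6 1.19
shift units [0.03 0.02 2.02]
turn 0.018899964078974808
```

>>> jog_arm --motion '[0.03,0.02,0.6,0,0,0,1,0,0,0.6,0,0,0,1,0,0,0.4,0,0,0,1,0,0,0.25,0,0,0,1,0,0,0.13,0,0,0,1,0,0,0,0,0,0,1]'

```text
time: 33.35
position: [0.5573, -0.1539, 0.0228]
tool_rot: [0.999, -0.039, 0.0, 0.0]
ft_force: [-0.0, 0.6, -0.8]
grip_width: 0.0582
grip_force: 15.0
```

>>> jog_arm --motion '[0,0,0,0,0,0,0.1,0,0,0,0,0,0,0.1,0,0,0,0,0,0,0.1,0,0,-0.3,0,0,0,0.1,0,0,-0.8,0,0,0,0.1,0,0,-1,0,0,0,0,0,0,-1,0,0,0,-1,0,0,-1,0,0,0,-1,0,0,0,0,0,0,-1]'

```text
time: 34.48
position: [0.5596, -0.1548, 0.1913]
tool_rot: [0.999, -0.039, 0.004, 0.002]
ft_force: [0.2, 0.1, 0.1]
grip_width: 0.0807
grip_force: 0.0
```

```bash
python3 -c "
from h import *
cv2.imwrite('pics/w6.png',robot.camera('wrist'))
cv2.imwrite('pics/s6.png',robot.camera('side')[140:320,260:480])
a=cv2.imread('pics/w6.png')[60:480,:]; s=cv2.resize(cv2.imread('pics/s6.png'),None,fx=2,fy=2)
p=np.zeros((600,800,3),np.uint8);a=cv2.resize(a[:300],(400,188));s=cv2.resize(s,(800,654))[200:600]
p[:188,:400]=a;p[190:590]=s;cv2.imwrite('pics/m6.png',p)
"
```

```text
(no output)
```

View pics/m6.png

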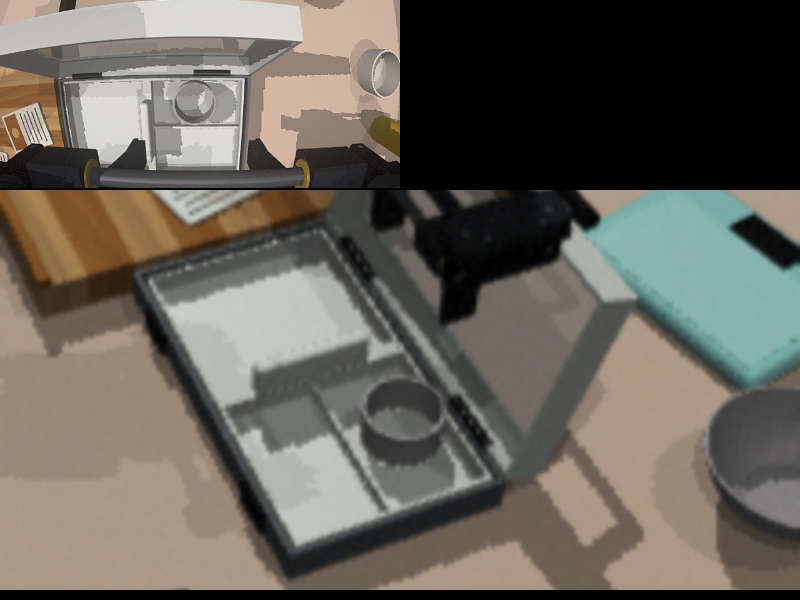

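>>> jog_arm --motion '[0,0,0,0,0,-1,-1,0,0,0,0,0,-1,-1,0,0,0,0,0,-1,-1,0,0,0,0,0,-1,-1,0,0,0,0,0,-1,-1,0,0,0,0,0,-1,-1,0,0,0,0,0,-1,-1,0,0,0,0,0,-1,-1,0,0,0,0,0,-1,-1,0,0,0,0,0,-1,-1,0,0,0,0,0,-1,-1,0,0,0,0,0,-1,-1]'

```text
time: 36.08
position: [0.556, -0.1532, 0.1849]
tool_rot: [0.928, 0.372, -0.001, -0.002]
ft_force: [-0.2, -0.3, -0.3]
grip_width: 0.0873
grip_force: 0.0
```

```bash
python3 -c "
from h import *
go([.4088,-.3535,.12])
"
```

```text
pos [ 0.556  -0.1532  0.1849] phi -0.809 tilt [-0.004  0.002 -1.   ] F [-0.2 -0.3 -0.3] w 0.0873 t 36.08 q6 0.35
shift units [-6.12  1.09  1.63]
```

>>> jog_arm --motion '[-0.9,0.16,0.2,0,0,0,-1,-0.9,0.16,0.2,0,0,0,-1,-0.9,0.16,0.2,0,0,0,-1,-0.9,0.16,0.2,0,0,0,-1,-0.9,0.16,0.2,0,0,0,-1,-0.9,0.16,0.2,0,0,0,-1,-0.72,0.13,0.2,0,0,0,-1,0,0,0,0,0,0,-1,0,0,0,0,0,0,-1]'

```text
time: 37.2
position: [0.4094, -0.3528, 0.1299]
tool_rot: [0.929, 0.371, -0.0, -0.001]
ft_force: [-0.2, 0.2, -0.5]
grip_width: 0.0872
grip_force: 0.0
```

```bash
python3 -c "
from h import *
go([.4088,-.3535,.0145])
"
```

```text
pos [ 0.4094 -0.3528  0.1299] phi -0.812 tilt [-0.001  0.002 -1.   ] F [-0.2  0.2 -0.5] w 0.0872 t 37.2 q6 -0.11
shift units [-0.02  0.01  2.88]
```

>>> jog_arm --motion '[-0.02,0.01,0.8,0,0,0,-1,0,0,0.8,0,0,0,-1,0,0,0.7,0,0,0,-1,0,0,0.35,0,0,0,-1,0,0,0.21,0,0,0,-1,0,0,0,0,0,0,-1,0,0,0,0,0,0,1,0,0,0,0,0,0,1,0,0,0,0,0,0,1,0,0,0,0,0,0,1,0,0,0,0,0,0,1]' --grip_force 15

```text
time: 38.58
position: [0.4094, -0.3548, 0.0167]
tool_rot: [0.929, 0.371, -0.0, 0.0]
ft_force: [-1.3, 0.3, 4.7]
grip_width: 0.0581
grip_force: 15.0
```

>>> jog_arm --motion '[0,0,-0.2,0,0,0,1,0,0,-0.6,0,0,0,1,0,0,-0.7,0,0,0,1,0,0,-0.8,0,0,0,1,0,0,0,0,0,0,1,0,0,0,0,0,0,1]'

```text
time: 39.33
position: [0.4091, -0.3544, 0.108]
tool_rot: [0.929, 0.371, -0.0, -0.0]
ft_force: [-0.2, 0.8, -1.2]
grip_width: 0.0581
grip_force: 15.0
```

```bash
python3 -c "
from h import *
C=(.5255,-.081,-.0794)
go([*fromcase((-.037,-.0705),C),.12],-.0794-np.pi/2)
"
```

```text
pos [ 0.4091 -0.3544  0.108 ] phi -0.811 tilt [-0.001  0.001 -1.   ] F [-0.2  0.8 -1.2] w 0.0581 t 39.33 q6 -0.11
shift units [ 4.89 -2.46 -0.3 ]
turn 12.015542985082648
```

>>> jog_arm --motion '[0.82,-0.41,0,0,0,0,1,0.82,-0.41,0,0,0,0,1,0.82,-0.41,0,0,0,0,1,0.82,-0.41,0,0,0,0,1,0.82,-0.41,0,0,0,0,1,0.79,-0.41,0,0,0,0,1,0,0,0,0,0,1,1,0,0,0,0,0,1,1,0,0,0,0,0,1,1,0,0,0,0,0,1,1,0,0,0,0,0,1,1,0,0,0,0,0,1,1]'

```text
time: 40.83
position: [0.4825, -0.1482, 0.1069]
tool_rot: [0.986, 0.168, -0.001, -0.001]
ft_force: [0.1, 0.0, -0.4]
grip_width: 0.0585
grip_force: 15.0
```

>>> jog_arm --motion '[0,0,0,0,0,1,1,0,0,0,0,0,1,1,0,0,0,0,0,1,1,0,0,0,0,0,1,1,0,0,0,0,0,1,1,0,0,0,0,0,1,1,0,0,0,0,0,0,1,0,0,0,0,0,0,1]'

```text
time: 41.82
position: [0.483, -0.1485, 0.1076]
tool_rot: [0.999, -0.039, -0.001, -0.0]
ft_force: [0.0, 0.3, -1.0]
grip_width: 0.058
grip_force: 15.0
```

```bash
python3 -c "
from h import *
C=(.5255,-.081,-.0794)
go([*fromcase((-.037,-.0705),C),.0237],-.0794-np.pi/2)
"
```

```text
pos [ 0.483  -0.1485  0.1076] phi -1.648 tilt [-0.002  0.001 -1.   ] F [ 0.   0.3 -1. ] w 0.058 t 41.83 q6 1.13
shift units [ 0.  -0.   2.1]
turn 0.028815166041166438
```

>>> jog_arm --motion '[0,0,0.6,0,0,0,1,0,0,0.6,0,0,0,1,0,0,0.4,0,0,0,1,0,0,0.3,0,0,0,1,0,0,0.17,0,0,0,1,0,0,0,0,0,0,1,0,0,0,0,0,0,-0.7,0,0,0,0,0,0,-0.7,0,0,0,0,0,0,-0.7,0,0,0,0,0,0,-0.7]'

```text
time: 43.08
position: [0.4836, -0.1488, 0.0258]
tool_rot: [0.999, -0.039, 0.0, 0.0]
ft_force: [0.3, -0.2, -0.1]
grip_width: 0.0736
grip_force: 0.0
```

>>> jog_arm --motion '[0,0,-0.3,0,0,0,-0.7,0,0,-0.8,0,0,0,-0.7,0,0,-1,0,0,0,-0.7,0,0,-1,0,0,0,0,0,0,0,0,0,0,1,0,0,0,0,0,0,1]'

```text
time: 43.82
position: [0.4831, -0.1485, 0.1497]
tool_rot: [0.999, -0.039, -0.0, -0.0]
ft_force: [-0.6, 0.0, 0.9]
grip_width: 0.0518
grip_force: 0.0
```

```bash
python3 -c "
from h import *
go(None)
im=robot.camera('top');cv2.imwrite('pics/t7.png',im)
cv2.imwrite('pics/w7.png',robot.camera('wrist'))
hsv=cv2.cvtColor(im,cv2.COLOR_BGR2HSV)
k=((hsv[...,1]<50)&(hsv[...,2]>100)).astype(np.uint8)*255
k[:, :135]=0;k[:,243:]=0;k[:165]=0;k[268:]=0
k=cv2.morphologyEx(k,cv2.MORPH_CLOSE,np.ones((9,9)))
for c in cv2.findContours(k,cv2.RETR_EXTERNAL,cv2.CHAIN_APPROX_NONE)[0]:
    if cv2.contourArea(c)>100:
        P=np.array([pt('top',u,v,.035)[:2] for u,v in c[:,0]]).astype(np.float32);r=cv2.minAreaRect(P);print('card',r,tocase(r[0],CASE))
"
```

```text
pos [ 0.4831 -0.1485  0.1497] phi -1.649 tilt [-0.  0. -1.] F [-0.6  0.   0.9] w 0.0518 t 43.83 q6 1.13
card ((0.5405486822128296, 0.14870449900627136), (0.07524929195642471, 0.10626652836799622), 9.002533912658691) [-0.00271968  0.23021408]
```

>>> jog_arm --motion '[0,-1,0,0,0,0,1,0,-1,0,0,0,0,1,0,-1,0,0,0,0,1,0,-1,0,0,0,0,1,0,-1,0,0,0,0,1,0,-1,0,0,0,0,1,0,-1,0,0,0,0,1,0,-1,0,0,0,0,1,0,0,0,0,0,-0.85,1,0,0,0,0,0,-0.85,1,0,0,0,0,0,-0.85,1,0,0,0,0,0,-0.85,1]' --grip_force 15

```text
time: 45.42
position: [0.5075, 0.1702, 0.1479]
tool_rot: [0.997, 0.08, -0.002, 0.0]
ft_force: [-0.4, -0.1, -0.6]
grip_width: 0.0004
grip_force: 0.0
```

```bash
python3 -c "
from h import *
go([*fromcase((-.0111,.2652),CASE),.06],-.0794-np.pi/2+.236)
"
```

```text
pos [0.5075 0.1702 0.1479] phi -1.41 tilt [-0.004 -0.    -1.   ] F [-0.4 -0.1 -0.6] w 0.0004 t 45.42 q6 1.52
shift units [ 0.74 -0.24  2.2 ]
turn 0.06506981511914867
```

>>> jog_arm --motion '[0.74,-0.24,0.6,0,0,0,1,0,0,0.8,0,0,0,1,0,0,0.7,0,0,0,1,0,0,0,0,0,0,1,0,0,0,0,0,0,1]'

```text
time: 46.05
position: [0.5363, 0.1844, 0.0654]
tool_rot: [0.997, 0.079, -0.0, 0.0]
ft_force: [-0.4, 0.3, 0.3]
grip_width: 0.0004
grip_force: 0.0
```

>>> jog_arm --motion '[0,0,0.2,0,0,0,1,0,0,0.2,0,0,0,1,0,0,0.1,0,0,0,1,0,0,0,0,0,0,1]'

```text
time: 46.55
position: [0.5362, 0.1844, 0.0464]
tool_rot: [0.997, 0.079, 0.0, 0.0]
ft_force: [-2.2, -0.7, 5.9]
grip_width: 0.0006
grip_force: 3.2
```

```bash
python3 -c "
from h import *
go([*fromcase((-.0111,.2652),CASE),.046],-.0794-np.pi/2+.236)
"
```

```text
pos [0.5362 0.1844 0.0464] phi -1.412 tilt [ 0. -0. -1.] F [-2.2 -0.7  5.9] w 0.0006 t 46.55 q6 1.55
shift units [-0.03 -0.    0.01]
turn 0.03560560429457063
```

>>> jog_arm --motion '[0,0,0.03,0,0,0,1,0,0,0,0,0,0.68,1,0,0,0,0,0,0.68,1,0,0,0,0,0,0.68,1,0,0,0,0,0,0.68,1,0,0,0,0,0,0.68,1,0.05,0.2,0,0,0,0,1,0.05,0.2,0,0,0,0,1,0.05,0.2,0,0,0,0,1,0.05,0.2,0,0,0,0,1]'

```text
time: 47.8
position: [0.5436, 0.1528, 0.0464]
tool_rot: [0.999, -0.04, 0.002, -0.001]
ft_force: [-1.3, 3.8, 11.0]
grip_width: 0.0004
grip_force: 5.5
```

```bash
cat > cards.py <<'E'
from h import *
def cards(im,z=.035):
    hsv=cv2.cvtColor(im,cv2.COLOR_BGR2HSV)
    k=((hsv[...,1]<50)&(hsv[...,2]>100)).astype(np.uint8)*255
    k[:, :135]=0;k[:,246:]=0;k[:165]=0;k[268:]=0
    k=cv2.morphologyEx(k,cv2.MORPH_CLOSE,np.ones((9,9)))
    for c in cv2.findContours(k,cv2.RETR_EXTERNAL,cv2.CHAIN_APPROX_NONE)[0]:
        if cv2.contourArea(c)>100:
            P=np.array([pt('top',u,v,z)[:2] for u,v in c[:,0]]).astype(np.float32);r=cv2.minAreaRect(P)
            print('card',np.round(r[1],3),r[2],tocase(r[0],CASE))
E
python3 -c "
from cards import *
go([*fromcase((0,.166),CASE),.046],-.0794-np.pi/2)
print(tocase(robot.get_obs()['position'],CASE))
im=robot.camera('top');cv2.imwrite('pics/t8.png',im);cards(im);im=robot.camera('side');cv2.imwrite('pics/s8.png',im)
"
```

```text
pos [0.5436 0.1528 0.0464] phi -1.65 tilt [ 0.005  0.002 -1.   ] F [-1.3  3.8 11. ] w 0.0004 t 47.8 q6 1.72
shift units [0.   1.71 0.01]
turn 0.0051176648674136835
[-3.13524410e-05  2.34526852e-01]
```

>>> jog_arm --motion '[0,0.2,-0.02,0,0,0,1,0,0.25,0,0,0,0,1,0,0.25,0,0,0,0,1,0,0.25,0,0,0,0,1,0,0.25,0,0,0,0,1,0,0.25,0,0,0,0,1,0,0.25,0,0,0,0,1,0,0,0,0,0,0,1]'

```text
time: 48.9
position: [0.5376, 0.0831, 0.0464]
tool_rot: [0.999, -0.039, 0.002, 0.0]
ft_force: [-0.1, -2.1, 8.7]
grip_width: 0.0007
grip_force: 4.4
```

```bash
python3 -c "
from cards import *
go([*fromcase((0,.166),CASE),.046],-.0794-np.pi/2)
p=robot.get_obs()['position'];print(tocase(p,CASE))
im=robot.camera('side');cv2.imwrite('pics/s9.png',im[130:290,220:420])
# side-view card mask, cast on z=.035
hsv=cv2.cvtColor(im,cv2.COLOR_BGR2HSV);k=((hsv[...,1]<50)&(hsv[...,2]>100)).astype(np.uint8)*255
b=np.array([pix('side',np.array([*fromcase(q,CASE),.035])) for q in ((-.14,.06),(-.14,.43),(.14,.43),(.14,.06))]).astype(np.int32)
m=np.zeros_like(k);cv2.fillPoly(m,[b],255);k&=m;k=cv2.morphologyEx(k,cv2.MORPH_CLOSE,np.ones((9,9)))
for c in cv2.findContours(k,cv2.RETR_EXTERNAL,cv2.CHAIN_APPROX_NONE)[0]:
  if cv2.contourArea(c)>80:
    P=np.array([tocase(pt('side',u,v,.035),CASE) for u,v in c[:,0]]).astype(np.float32);print(cv2.minAreaRect(P),P.min(0),P.max(0))
"
```

```text
pos [0.5376 0.0831 0.0464] phi -1.649 tilt [ 0.003 -0.001 -1.   ] F [-0.1 -2.1  8.7] w 0.0007 t 48.9 q6 1.6
shift units [ 0.01 -0.03  0.01]
turn 0.011730340219088722
[-0.0004255   0.16462402]
((0.031053900718688965, 0.10137380659580231), (0.08470699936151505, 0.09407143294811249), 76.22572326660156) [-0.02403079  0.06074731] [0.08217338 0.14215286]
((-0.082337886095047, 0.3506426215171814), (0.1044212356209755, 0.07422531396150589), 83.91960144042969) [-0.12397214  0.29621524] [-0.04150366  0.4045488 ]
```

>>> jog_arm --motion '[0,0,-0.6,0,0,0,1,0,0,-1,0,0,0,1,-0.6,0,-1,0,0,0,1,-0.8,0,-0.6,0,0,0,1,-0.8,0,0,0,0,0,1,0,0,0,0,0,0,1,0,0,0,0,0,0,1]'

```text
time: 49.82
position: [0.4497, 0.0908, 0.1732]
tool_rot: [0.999, -0.039, 0.001, 0.0]
ft_force: [0.6, -0.7, 0.8]
grip_width: 0.0008
grip_force: 0.0
```

```bash
python3 -c "
from cards import *
go(None)
cv2.imwrite('pics/w10.png',robot.camera('wrist'));cv2.imwrite('pics/s10.png',robot.camera('side'))
p=np.zeros((600,800,3),np.uint8);p[:300,:640]=cv2.imread('pics/w10.png')[:300]
s=cv2.resize(cv2.imread('pics/s10.png')[160:260,230:430],(600,300),interpolation=cv2.INTER_CUBIC);p[300:,:600]=s;cv2.imwrite('pics/m10.png',p)
"
```

```text
pos [0.4497 0.0908 0.1732] phi -1.649 tilt [ 0.002 -0.    -1.   ] F [ 0.6 -0.7  0.8] w 0.0008 t 49.83 q6 1.6
```

View pics/m10.png

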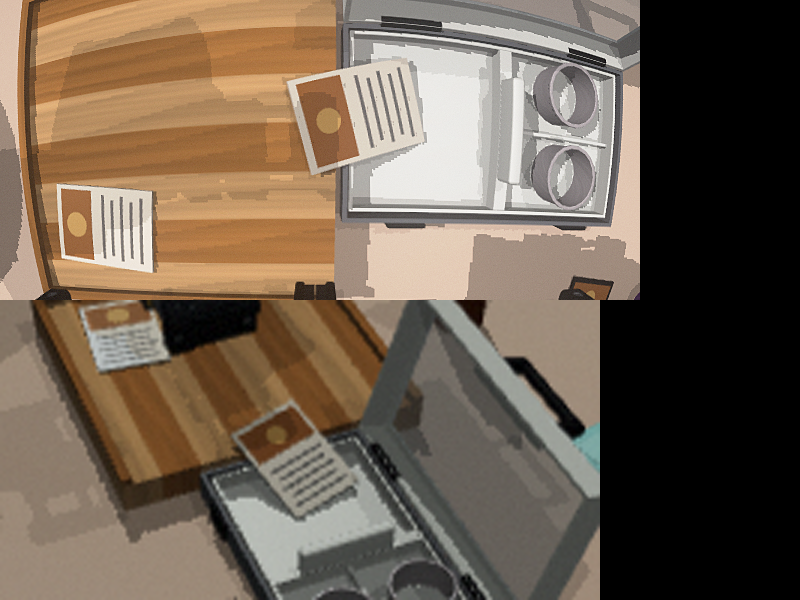

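The wrist view shows the card tipped over the board edge with its front corners at (410,60) and (424,143) down in the bay and its rear corners at (289,80) and (311,174) still on the board. Both cutters stand upright in their compartments, and the other card is still on the board.

```bash
python3 -c "
from cards import *
o=robot.get_obs()
for n,u,v,z in (('f',410,60,.010),('f',424,143,.010),('r',289,80,.045),('r',311,174,.045)):
  print(n,tocase(pt('wrist',u,v,z,o),CASE),z)
for u,v in ((58,184),(153,191),(156,272),(61,259)): print('card1',tocase(pt('wrist',u,v,.035,o),CASE))
go([*fromcase((.018,.118),CASE),.08])
"
```

```text
f [0.05635274 0.0849025 ] 0.01
f [-0.01560585  0.07140808] 0.01
r [0.03094057 0.1845328 ] 0.045
r [-0.04034124  0.16836465] 0.045
card1 [-0.0407088   0.40468678]
card1 [-0.05235423  0.30121833]
card1 [-0.12525717  0.30755156]
card1 [-0.11487269  0.41633047]
pos [0.4501 0.0908 0.173 ] phi -1.649 tilt [ 0.001 -0.    -1.   ] F [ 0.8 -0.5  0.3] w 0.0005 t 49.92 q6 1.6
shift units [2.65 1.18 2.33]
```

>>> jog_arm --motion '[0.9,0.4,0,0,0,0,1,0.9,0.4,0.5,0,0,0,1,0.9,0.45,0.6,0,0,0,1,0,0,0.6,0,0,0,1,0,0,0.6,0,0,0,1,0,0,0.5,0,0,0,1,0,0,0.3,0,0,0,1,0,0,0,0,0,0,1]'

```text
time: 50.92
position: [0.5523, 0.0326, 0.0481]
tool_rot: [0.999, -0.039, -0.001, -0.0]
ft_force: [0.9, -0.5, 0.9]
grip_width: 0.0006
grip_force: 0.0
```

>>> jog_arm --motion '[0,0,0.1,0,0,0,1,0,0,0.1,0,0,0,1,0,0,0,0,0,0,1]'

```text
time: 51.3
position: [0.5524, 0.0327, 0.0413]
tool_rot: [0.999, -0.039, 0.0, 0.0]
ft_force: [-0.1, -1.6, -0.3]
grip_width: 0.0001
grip_force: 0.0
```

>>> jog_arm --motion '[0,0,0.07,0,0,0,1,0,0,0.06,0,0,0,1,0,0,0,0,0,0,1]'

```text
time: 51.68
position: [0.5529, 0.0325, 0.0372]
tool_rot: [0.999, -0.039, 0.001, 0.0]
ft_force: [-2.4, 0.0, 9.5]
grip_width: 0.0005
grip_force: 4.4
```

>>> jog_arm --motion '[0,0.15,0,0,0,0,1,0,0.15,0.01,0,0,0,1,0,0.15,0.02,0,0,0,1,0,0.15,0.02,0,0,0,1,0,0,0,0,0,0,1]'

```text
time: 52.3
position: [0.5504, 0.0082, 0.0337]
tool_rot: [0.999, -0.04, -0.0, -0.0]
ft_force: [0.0, 0.2, 0.4]
grip_width: 0.0007
grip_force: 0.0
```

>>> jog_arm --motion '[0,0,0.08,0,0,0,1,0,0,0.06,0,0,0,1,0,0,0,0,0,0,1]'

```text
time: 52.68
position: [0.5509, 0.0088, 0.0297]
tool_rot: [0.999, -0.039, 0.0, 0.0]
ft_force: [-1.4, -0.1, 11.5]
grip_width: 0.0002
grip_force: 5.3
```

>>> jog_arm --motion '[0,0.12,0.02,0,0,0,1,0,0.12,0.02,0,0,0,1,0,0.12,0.03,0,0,0,1,0,0.12,0.03,0,0,0,1,0,0,0,0,0,0,1]'

```text
time: 53.3
position: [0.5519, -0.0104, 0.0274]
tool_rot: [0.999, -0.039, 0.003, 0.0]
ft_force: [-1.3, 0.9, 19.3]
grip_width: 0.0005
grip_force: 9.1
```

>>> jog_arm --motion '[0,0,0.05,0,0,0,1,0,0,0.05,0,0,0,1,0,0,0,0,0,0,1]'

```text
time: 53.68
position: [0.5521, -0.0104, 0.0268]
tool_rot: [0.999, -0.039, 0.004, 0.001]
ft_force: [-4.4, 0.8, 44.7]
grip_width: 0.0005
grip_force: 21.2
```

>>> jog_arm --motion '[0,0,-0.09,0,0,0,1,0,0.12,0,0,0,0,1,0,0.12,0.01,0,0,0,1,0,0.12,0.01,0,0,0,1,0,0,0,0,0,0,1]'

```text
time: 54.3
position: [0.5508, -0.0248, 0.0258]
tool_rot: [0.999, -0.039, 0.003, 0.0]
ft_force: [0.8, 1.5, 16.1]
grip_width: 0.0003
grip_force: 7.9
```

>>> jog_arm --motion '[0,0.12,0,0,0,0,1,0,0.12,0,0,0,0,1,0,0.12,0,0,0,0,1,0,0,0,0,0,0,1]'

```text
time: 54.8
position: [0.5469, -0.0395, 0.023]
tool_rot: [0.999, -0.039, 0.0, 0.0]
ft_force: [0.6, -0.8, 3.9]
grip_width: 0.0006
grip_force: 1.5
```

```bash
python3 -c "
from cards import *
go(None);print(tocase(robot.get_obs()['position'],CASE))
"
```

```text
pos [ 0.5469 -0.0395  0.023 ] phi -1.649 tilt [ 0. -0. -1.] F [ 0.6 -0.8  3.9] w 0.0006 t 54.8 q6 1.37
[0.01850165 0.04314086]
```

>>> jog_arm --motion '[0,0,-0.8,0,0,0,1,0,0,-1,0,0,0,1,-0.6,-0.6,-1,0,0,0,1,-0.6,-0.8,-0.9,0,0,0,1,-0.6,-0.8,0,0,0,0,1,-0.6,-0.8,0,0,0,0,1,0,0,0,0,0,0,1,0,0,0,0,0,0,1]'

```text
time: 55.8
position: [0.4609, 0.0879, 0.171]
tool_rot: [0.999, -0.039, 0.0, 0.0]
ft_force: [0.1, 0.4, -0.0]
grip_width: 0.0005
grip_force: 0.0
```

```bash
cat > look.py <<'E'
from cards import *
def brown(im,o,z,lim):
    hsv=cv2.cvtColor(im,cv2.COLOR_BGR2HSV)
    k=((hsv[...,1]>85)&(hsv[...,0]<25)).astype(np.uint8)*255
    b=[]
    for v in range(0,480):
        for u in range(0,640):
            if k[v,u]:
                q=tocase(pt('wrist',u,v,z,o),CASE)
                if lim[0]<q[0]<lim[1] and lim[2]<q[1]<lim[3]: b.append(q)
    b=np.array(b,np.float32);return len(b),(cv2.minAreaRect(b) if len(b)>9 else None)
E
python3 - <<'E'
from look import *
go([*fromcase((-.0796,.393),CASE),.08])
o=robot.get_obs();im=robot.camera('wrist');cv2.imwrite('pics/w11.png',im)
print(brown(im,o,.010,(-.07,.07,.012,.133)))
im=cv2.imread('pics/w10.png');print('ref',brown(im,dict(position=[.4497,.0908,.1732],tool_rot=o['tool_rot']),.035,(-.12,-.04,.375,.42)))
E
```

```text
pos [0.4609 0.0879 0.171 ] phi -1.649 tilt [ 0. -0. -1.] F [ 0.1  0.4 -0. ] w 0.0005 t 55.8 q6 1.6
shift units [-0.05 -5.74  2.27]Traceback (most recent call last):
  File "<stdin>", line 4, in <module>
  File "look.py", line 9, in brown
    q=tocase(pt('wrist',u,v,z,o),CASE)
             ~~^^^^^^^^^^^^^^^^^
  File "h.py", line 14, in pt
    o,d=ray(n,u,v,obs); return o+d*(z-o[2])/d[2]
        ~~~^^^^^^^^^^^
  File "h.py", line 5, in ray
    c=robot.calibration(n)
ValueError: time passes only in moves, steps and waits
```

```bash
sed -i 's/c=robot.calibration(n)/c=cal(n)/' h.py; sed -i '3a from functools import lru_cache\n@lru_cache(None)\ndef cal(n): return robot.calibration(n)' h.py
python3 - <<'E'
from look import *
o=robot.get_obs();im=cv2.imread('pics/w11.png')
print(brown(im,o,.010,(-.07,.07,.012,.133)))
im=cv2.imread('pics/w10.png');print('ref',brown(im,dict(position=[.4497,.0908,.1732],tool_rot=o['tool_rot']),.035,(-.12,-.04,.36,.43)))
E
```

```text
(3077, ((0.010283766314387321, 0.11872196197509766), (0.06988730281591415, 0.035427890717983246), 6.145313262939453))
ref (3233, ((-0.08001244068145752, 0.39503201842308044), (0.06983230262994766, 0.08005181699991226), 89.86470794677734))
```

```bash
python3 - <<'E'
from look import *
go([*fromcase((.012,.092),CASE),.040])
E
```

```text
pos [0.4613 0.0876 0.171 ] phi -1.649 tilt [ 0.001 -0.    -1.   ] F [ 0.1  0.6 -1. ] w 0.0007 t 55.85 q6 1.6
shift units [2.22 1.78 3.28]
```

>>> jog_arm --motion '[0.8,0.6,0.6,0,0,0,1,0.8,0.6,0.6,0,0,0,1,0.62,0.58,0.8,0,0,0,1,0,0,0.8,0,0,0,1,0,0,0.48,0,0,0,1,0,0,0.1,0,0,0,1,0,0,0,0,0,0,1]'

```text
time: 56.72
position: [0.5439, 0.0095, 0.0359]
tool_rot: [0.999, -0.04, 0.0, 0.0]
ft_force: [-0.3, -1.1, -0.6]
grip_width: 0.0005
grip_force: 0.0
```

>>> jog_arm --motion '[0,0,0.07,0,0,0,1,0,0,0.05,0,0,0,1,0,0,0,0,0,0,1]'

```text
time: 57.1
position: [0.5446, 0.0099, 0.0335]
tool_rot: [0.999, -0.039, 0.002, 0.0]
ft_force: [-1.3, -0.7, 10.6]
grip_width: 0.0006
grip_force: 5.4
```

>>> jog_arm --motion '[0,0.12,0,0,0,0,1,0,0.12,0,0,0,0,1,0,0.12,0.01,0,0,0,1,0,0.12,0.02,0,0,0,1,0,0,0,0,0,0,1]'

```text
time: 57.72
position: [0.5416, -0.0094, 0.0296]
tool_rot: [0.999, -0.039, -0.0, -0.0]
ft_force: [-0.3, 0.2, 0.1]
grip_width: 0.0005
grip_force: 0.1
```

>>> jog_arm --motion '[0,0.05,0.05,0,0,0,1,0,0,0.05,0,0,0,1,0,0,0,0,0,0,1]'

```text
time: 58.1
position: [0.5425, -0.0109, 0.0286]
tool_rot: [0.999, -0.039, 0.001, 0.0]
ft_force: [-3.2, 0.8, 21.5]
grip_width: 0.0002
grip_force: 10.5
```

>>> jog_arm --motion '[0,0.1,-0.02,0,0,0,1,0,0.12,0,0,0,0,1,0,0.12,0.02,0,0,0,1,0,0.12,0.03,0,0,0,1,0,0,0,0,0,0,1]'

```text
time: 58.72
position: [0.54, -0.0297, 0.0242]
tool_rot: [0.999, -0.04, -0.0, -0.0]
ft_force: [-0.7, 0.1, 0.2]
grip_width: 0.0004
grip_force: 0.0
```

>>> jog_arm --motion '[0,0,0.05,0,0,0,1,0,0,0.05,0,0,0,1,0,0,0,0,0,0,1]'

```text
time: 59.1
position: [0.5403, -0.0293, 0.0214]
tool_rot: [0.999, -0.039, 0.0, 0.0]
ft_force: [-0.6, -0.7, 6.9]
grip_width: 0.0005
grip_force: 3.1
```

>>> jog_arm --motion '[0,0,-0.8,0,0,0,1,0,0,-1,0,0,0,1,-0.6,-0.6,-1,0,0,0,1,-0.6,-0.8,-0.9,0,0,0,1,-0.6,-0.8,0,0,0,0,1,-0.4,-0.8,0,0,0,0,1,0,0,0,0,0,0,1,0,0,0,0,0,0,1]'

```text
time: 60.1
position: [0.4626, 0.097, 0.1688]
tool_rot: [0.999, -0.039, 0.0, 0.0]
ft_force: [0.6, 1.3, 1.0]
grip_width: 0.0004
grip_force: 0.0
```

```bash
python3 - <<'E'
from look import *
go([*fromcase((-.0796,.393),CASE),.08])
o=robot.get_obs();im=robot.camera('wrist');cv2.imwrite('pics/w12.png',im)
for z in (.010,.02):print(brown(im,o,z,(-.07,.07,.0,.14)))
E
```

```text
pos [0.4626 0.097  0.1688] phi -1.648 tilt [ 0.001 -0.    -1.   ] F [0.6 1.3 1. ] w 0.0004 t 60.1 q6 1.62
shift units [-0.07 -5.51  2.22]
(3200, ((0.01210147887468338, 0.10761339962482452), (0.0660334900021553, 0.03581887111067772), 5.223886489868164))
(3200, ((0.01186317391693592, 0.10972566157579422), (0.06390582770109177, 0.034664738923311234), 5.223875045776367))
```

```bash
python3 - <<'E'
from look import *
o=robot.get_obs();im=cv2.imread('pics/w12.png')
hsv=cv2.cvtColor(im,cv2.COLOR_BGR2HSV);k=((hsv[...,1]<60)&(hsv[...,2]>110)).astype(np.uint8)*255
b=np.array([q for v,u in zip(*np.nonzero(k)) for q in [tocase(pt('wrist',u,v,.035,o),CASE)] if -.14<q[0]<.14 and .2<q[1]<.435],np.float32)
print(len(b),cv2.minAreaRect(b))
go([*fromcase((-.0785,.403),CASE),.052],-.0794-np.pi/2)
E
```

```text
5415 ((-0.0827532708644867, 0.35852664709091187), (0.10607825219631195, 0.07470288127660751), 83.28512573242188)
pos [0.4628 0.0966 0.1687] phi -1.649 tilt [ 0.001 -0.    -1.   ] F [ 0.2 -0.7  0.1] w 0.0004 t 60.15 q6 1.62
shift units [-0.06 -5.77  2.92]
turn 0.011745482205924942
```

>>> jog_arm --motion '[-0.06,-0.9,0,0,0,0,1,0,-0.9,0,0,0,0,1,0,-0.9,0,0,0,0,1,0,-0.9,0,0,0,0,1,0,-0.9,0.3,0,0,0,1,0,-0.9,0.5,0,0,0,1,0,-0.37,0.6,0,0,0,1,0,0,0.7,0,0,0,1,0,0,0.7,0,0,0,1,0,0,0,0,0,0,1,0,0,0,0,0,0,1]'

```text
time: 61.52
position: [0.4788, 0.3271, 0.0572]
tool_rot: [0.999, -0.04, 0.0, -0.0]
ft_force: [-0.2, -0.2, 0.1]
grip_width: 0.0005
grip_force: 0.0
```

>>> jog_arm --motion '[0,0,0.15,0,0,0,1,0,0,0.12,0,0,0,1,0,0,0,0,0,0,1]'

```text
time: 61.9
position: [0.4781, 0.3276, 0.0465]
tool_rot: [0.999, -0.039, 0.001, -0.0]
ft_force: [1.0, 0.3, 1.6]
grip_width: 0.0002
grip_force: 0.9
```

```bash
python3 - <<'E'
from look import *
print(tocase(robot.get_obs()['position'],CASE))
go([*fromcase((0,.163),CASE),.046])
E
```

```text
[-0.07911796  0.40360798]
pos [0.4781 0.3276 0.0465] phi -1.649 tilt [ 0.001  0.    -1.   ] F [1.  0.3 1.6] w 0.0002 t 61.9 q6 2.06
shift units [1.97 6.02 0.01]
```

>>> jog_arm --motion '[0,0,0.04,0,0,0,1,0.18,0.25,0,0,0,0,1,0.18,0.25,0,0,0,0,1,0.18,0.25,0,0,0,0,1,0.18,0.25,0,0,0,0,1,0.18,0.25,0,0,0,0,1,0.18,0.25,0,0,0,0,1,0.18,0.25,0,0,0,0,1,0.18,0.25,0,0,0,0,1,0.18,0.25,0,0,0,0,1,0.18,0.25,0,0,0,0,1,0.17,0.25,0,0,0,0,1]'

```text
time: 63.4
position: [0.5484, 0.2125, 0.0464]
tool_rot: [0.999, -0.039, 0.001, -0.001]
ft_force: [-2.0, 2.5, 11.2]
grip_width: 0.0002
grip_force: 5.7
```

```bash
python3 - <<'E'
from look import *
print(tocase(robot.get_obs()['position'],CASE))
go([*fromcase((0,.163),CASE),.046])
E
```

```text
[9.12905754e-06 2.94378277e-01]
pos [0.5484 0.2125 0.0464] phi -1.65 tilt [ 0.002  0.002 -1.   ] F [-2.   2.5 11.2] w 0.0002 t 63.4 q6 1.83
shift units [-0.    3.28  0.  ]
```

```bash
cat >> look.py <<'E'
def white(im,o,lim,z=.035):
    hsv=cv2.cvtColor(im,cv2.COLOR_BGR2HSV);k=((hsv[...,1]<60)&(hsv[...,2]>110)).astype(np.uint8)*255
    b=np.array([q for v,u in zip(*np.nonzero(k)) for q in [tocase(pt('wrist',u,v,z,o),CASE)] if lim[0]<q[0]<lim[1] and lim[2]<q[1]<lim[3]],np.float32)
    return len(b),cv2.minAreaRect(b),np.percentile(b,[1,99],axis=0)
E
python3 - <<'E'
from look import *
o=robot.get_obs();im=robot.camera('wrist');cv2.imwrite('pics/w13.png',im)
print(white(im,o,(-.13,.13,.16,.42)))
E
```

```text
(2247, ((-0.01893645152449608, 0.2814348340034485), (0.07521205395460129, 0.23226211965084076), 12.66973876953125), array([[-0.05889724,  0.16498335],
       [ 0.01966412,  0.38987042]]))
```

>>> jog_arm --motion '[0,0.27,0,0,0,0,1,0,0.27,0,0,0,0,1,0,0.27,0,0,0,0,1,0,0.27,0,0,0,0,1,0,0.27,0,0,0,0,1,0,0.27,0,0,0,0,1]'

```text
time: 64.2
position: [0.5443, 0.1478, 0.0464]
tool_rot: [0.999, -0.039, 0.002, -0.001]
ft_force: [-0.6, 4.2, 10.4]
grip_width: 0.0006
grip_force: 5.4
```

>>> jog_arm --motion '[0,0.24,0,0,0,0,1,0,0.24,0,0,0,0,1,0,0.24,0,0,0,0,1,0,0.24,0,0,0,0,1,0,0.24,0,0,0,0,1,0,0.24,0,0,0,0,1,0,0.22,0,0,0,0,1,0,0,0,0,0,0,1]'

```text
time: 65.2
position: [0.5389, 0.0804, 0.0464]
tool_rot: [0.999, -0.039, 0.002, 0.0]
ft_force: [-0.9, -1.3, 12.5]
grip_width: 0.0004
grip_force: 6.1
```

>>> jog_arm --motion '[0,0,-0.6,0,0,0,1,0,0,-1,0,0,0,1,-0.6,0,-1,0,0,0,1,-0.8,0,-0.6,0,0,0,1,-0.8,0,0,0,0,0,1,0,0,0,0,0,0,1,0,0,0,0,0,0,1]'

```text
time: 66.08
position: [0.4508, 0.0877, 0.1726]
tool_rot: [0.999, -0.039, 0.001, 0.0]
ft_force: [0.7, -0.2, 0.1]
grip_width: 0.0004
grip_force: 0.0
```

```bash
python3 - <<'E'
from look import *
o=robot.get_obs();go(None);im=robot.camera('wrist');cv2.imwrite('pics/w14.png',im);t=robot.camera('top');cv2.imwrite('pics/t14.png',t)
print(brown(im,o,.010,(-.07,.07,.0,.138)))
print(brown(im,o,.037,(-.08,.08,.10,.22)))
hsv=cv2.cvtColor(im,cv2.COLOR_BGR2HSV)
k=((hsv[...,1]<60)&(hsv[...,2]>110)).astype(np.uint8)*255
n,l,s,c=cv2.connectedComponentsWithStats(k)
for i in range(1,n):
    if s[i,4]>60: print(s[i],c[i].round(),tocase(pt('wrist',*c[i],.037,o),CASE).round(3))
E
```

```text
pos [0.4508 0.0877 0.1726] phi -1.649 tilt [ 0.002 -0.    -1.   ] F [ 0.7 -0.2  0.1] w 0.0004 t 66.08 q6 1.6
(3191, ((0.011973300948739052, 0.10749305784702301), (0.06585805863142014, 0.03599723428487778), 5.3052897453308105))
(15148, ((0.00028207898139953613, 0.16000375151634216), (0.15942467749118805, 0.11998996883630753), 0.00616529630497098))
[   0    0   41  319 6509] [ 12. 182.] [-0.033  0.465]
[  203     0   437   328 84725] [463. 169.] [-0.033  0.042]
[ 443    0  197   44 4022] [574.  14.] [ 0.124 -0.076]
[332  16   6  35  92] [334.  33.] [0.071 0.148]
[  72  301  115   27 2013] [128. 314.] [-0.168  0.342]
[138 339  35  10 158] [159. 344.] [-0.199  0.314]
[  86  348   96   45 2669] [132. 369.] [-0.235  0.354]
[ 450  348   94   53 3580] [495. 374.] [-0.241 -0.027]
[302 364  26  30 338] [315. 386.] [-0.242  0.162]
[608 429  32  51 785] [629. 463.] [-0.528 -0.426]
[  0 445  23  35 391] [  7. 468.] [-0.537  0.735]
[427 446  82  20 566] [468. 456.] [-0.376 -0.03 ]
[483 471  39   9 179] [506. 477.] [-0.442 -0.108]
```

```bash
python3 - <<'E'
from look import *
o=robot.get_obs();im=cv2.imread('pics/w14.png')
print(white(im,o,(-.13,.13,.152,.42)))
print(white(im,o,(-.13,.13,.16,.42)))
cv2.imwrite('pics/m14.png',im[0:300,100:500])
E
```

```text
(8127, ((-0.028980784118175507, 0.19731464982032776), (0.07434849441051483, 0.1055048406124115), 62.82892608642578), array([[-0.08544542,  0.15529498],
       [ 0.02841625,  0.24741839]]))
(7916, ((-0.028980784118175507, 0.19731464982032776), (0.07434849441051483, 0.1055048406124115), 62.82892608642578), array([[-0.08626123,  0.1637872 ],
       [ 0.02847522,  0.24750581]]))
```

View pics/m14.png

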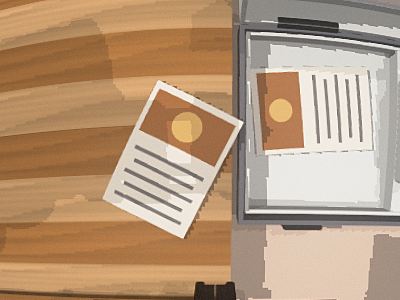

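The crop shows the first card lying flat in the bay. The second card is still on the board, swivelled, centred at about (172,160) with its leading corner at (243,122) over the case edge.

```bash
python3 - <<'E'
from look import *
go([*fromcase((-.031,.222),CASE),.052])
E
```

```text
pos [0.4511 0.0876 0.1723] phi -1.649 tilt [ 0.001 -0.    -1.   ] F [ 0.9 -0.1 -0. ] w 0.0 t 66.17 q6 1.6
shift units [ 1.4  -1.49  3.01]
```

>>> jog_arm --motion '[0.7,-0.75,0,0,0,0,1,0.7,-0.74,0.5,0,0,0,1,0,0,0.8,0,0,0,1,0,0,0.8,0,0,0,1,0,0,0.7,0,0,0,1,0,0,0.21,0,0,0,1,0,0,0,0,0,0,1]'

```text
time: 67.05
position: [0.5105, 0.1427, 0.0514]
tool_rot: [0.999, -0.039, -0.0, 0.0]
ft_force: [-0.3, -0.5, -0.6]
grip_width: 0.0007
grip_force: 0.0
```

>>> jog_arm --motion '[0,0,0.15,0,0,0,1,0,0,0.03,0,0,0,1,0,0,0,0,0,0,1]'

```text
time: 67.42
position: [0.5115, 0.1428, 0.0464]
tool_rot: [0.999, -0.039, 0.002, -0.0]
ft_force: [-1.0, -0.5, 5.9]
grip_width: 0.0005
grip_force: 2.6
```

>>> jog_arm --motion '[0.1,0.15,0.02,0,0,0,1,0.1,0.15,0,0,0,0,1,0.1,0.15,0,0,0,0,1,0.1,0.15,0,0,0,0,1,0.1,0.15,0,0,0,0,1,0.1,0.15,0,0,0,0,1,0.1,0.15,0,0,0,0,1,0,0.15,0,0,0,0,1,0,0.15,0,0,0,0,1,0,0.15,0,0,0,0,1,0,0,0,0,0,0,1]'

```text
time: 68.8
position: [0.5356, 0.0805, 0.0464]
tool_rot: [0.999, -0.039, 0.003, -0.0]
ft_force: [0.2, -0.3, 8.5]
grip_width: 0.0002
grip_force: 4.6
```

>>> jog_arm --motion '[0,0,-0.6,0,0,0,1,0,0,-1,0,0,0,1,-0.6,0,-1,0,0,0,1,-0.8,0,-0.6,0,0,0,1,-0.8,0,0,0,0,0,1,0,0,0,0,0,0,1,0,0,0,0,0,0,1]'

```text
time: 69.68
position: [0.447, 0.0875, 0.1726]
tool_rot: [0.999, -0.039, 0.002, 0.0]
ft_force: [0.3, -0.2, 0.4]
grip_width: 0.0004
grip_force: 0.0
```

```bash
python3 - <<'E'
from look import *
o=robot.get_obs();go(None);im=robot.camera('wrist');cv2.imwrite('pics/w15.png',im)
print(brown(im,o,.010,(-.07,.07,.0,.138)))
print(white(im,o,(-.13,.13,.152,.42)))
# edge-based card outline: gray+brown union over board/case, corners
c=im[0:300,150:500];g=cv2.cvtColor(c,cv2.COLOR_BGR2GRAY)
# coarse ascii of brown(B), white(W) around
hsv=cv2.cvtColor(im,cv2.COLOR_BGR2HSV)
for xi in np.arange(.09,-.10,-.01):
    s=''
    for yi in np.arange(.25,0,-.006):
        z=.035 if yi>.138 else .015
        X=np.array([*fromcase((xi,yi),CASE),z]);T=cal('wrist')['T_tool_cam'];R=Ro.from_quat(o['tool_rot']).as_matrix()
        p=R.T@(X-o['position']);p=T[:3,:3].T@(p-T[:3,3]);r=np.hypot(p[0],p[1]);th=np.arctan2(r,p[2]);u=int(cal('wrist')['cx']+cal('wrist')['fx']*th*p[0]/r);v=int(cal('wrist')['cy']+cal('wrist')['fy']*th*p[1]/r)
        h=hsv[v,u];s+=('B' if h[1]>135 else 'b' if h[1]>60 else 'W' if h[2]>150 else 'w' if h[2]>110 else '.')
    print('%5.2f'%xi,s)
E
```

```text
pos [0.447  0.0875 0.1726] phi -1.649 tilt [ 0.003 -0.    -1.   ] F [ 0.3 -0.2  0.4] w 0.0004 t 69.67 q6 1.6
(3077, ((0.019154906272888184, 0.11231330782175064), (0.05110768973827362, 0.07733812183141708), 89.97063446044922))
(3115, ((-0.00457439199090004, 0.17321911454200745), (0.04223209619522095, 0.0991406962275505), 89.57746887207031), array([[-0.05021429,  0.15249746],
       [ 0.03746399,  0.19133423]]))
 0.09 bbbbbbbbbbbbbbbbbwwwwwww.........WWWWWWWWW
 0.08 bbbbbbbbbbbbbbbbbww.......................
 0.07 BBBBBBBBBBBBBBBBBwwwWWwWWWWWWWWWWWWWWWWWwW
 0.06 BBBBBBBBBBBBBBBBBwWWWWwWWWWWWWWWWWWWWWWWWW
 0.05 BBBBBBBBBBBBBBBBBWBBBWWWWWWWWWWWWWWWWWWWWW
 0.04 BBBBBBBBBBBBBBBBbBBBBBBWWBBWWWWWWWWwWWWWWW
 0.03 bbbbbbbbbbbbbbbWBBBBbbbbBWWWWWWWwWWwWWWWWW
 0.02 bbbbbbbbbbbbbbbWWBBBbbbbbBbBWWWWwWWWWWWWWW
 0.01 bbbbbbbbbbbbbbW.WWWWBBBBBbBWWWWWwWWWWWWWWW
 0.00 bbbbbbbbbbbbbWWWWwWWWWBbbBWWWwWWWWwWWWWWWW
-0.01 BBBBBBBBBBBbWW.WW.WW.WWWWWbWWwWWWWWWWWWWWW
-0.02 BBBBBBBBBBBWWWwWWwWWwWWWWbWWWWWWWWWWWWWWWW
-0.03 BBBBBBBBBBWWW.WW.WWwWWWWWWWWWWWWWWWWWWWWWW
-0.04 BbbbBbbbbbbbWWWWWWWWWWWWWWWWWWWWWWWWWWWWWW
-0.05 bbbbbbbbbbbbbbbWWWwWWWWWWWWWWWWWWWWWWWWWWW
-0.06 bbbbbbbbbbbbbbbbbwWWWWWWWWWWWWWWWWWWWWWWWW
-0.07 bbbbbbbbbbbbbbbbbwwWwwwwwwwwWWWWWWWWWWwwwW
-0.08 BBBBBBBBBBBBBBBBBww.......................
-0.09 BBBBBBBBBBBBBBBBBWWwbwwWW......WWWWWWWWWWW
```

```bash
python3 - <<'E'
from look import *
go([*fromcase((-.008,.124),CASE),.050])
E
```

```text
pos [0.4473 0.0875 0.1724] phi -1.649 tilt [ 0.003 -0.    -1.   ] F [ 0.6 -0.5 -0. ] w 0.0003 t 69.72 q6 1.6
shift units [2.06 0.95 3.07]
```

>>> jog_arm --motion '[0.8,0.4,0.3,0,0,0,1,0.8,0.4,0.5,0,0,0,1,0.46,0.15,0.8,0,0,0,1,0,0,0.8,0,0,0,1,0,0,0.67,0,0,0,1,0,0,0,0,0,0,1]'

```text
time: 70.47
position: [0.5243, 0.0431, 0.0469]
tool_rot: [0.999, -0.039, -0.002, -0.0]
ft_force: [-0.1, -0.1, -0.1]
grip_width: 0.0006
grip_force: 0.0
```

>>> jog_arm --motion '[0,0,0.1,0,0,0,1,0,0,0.1,0,0,0,1,0,0,0.1,0,0,0,1,0,0,0,0,0,0,1]'

```text
time: 70.97
position: [0.5258, 0.0431, 0.0398]
tool_rot: [0.999, -0.039, 0.002, 0.0]
ft_force: [-3.3, -0.9, 16.0]
grip_width: 0.0005
grip_force: 7.4
```

>>> jog_arm --motion '[0,0.1,-0.02,0,0,0,1,0,0.12,0,0,0,0,1,0,0.12,0.01,0,0,0,1,0,0.12,0.02,0,0,0,1,0,0,0,0,0,0,1]'

```text
time: 71.6
position: [0.5232, 0.0245, 0.0364]
tool_rot: [0.999, -0.04, -0.0, -0.0]
ft_force: [-0.3, 0.2, 0.4]
grip_width: 0.0005
grip_force: 0.0
```

>>> jog_arm --motion '[0,0,0.05,0,0,0,1,0,0,0.04,0,0,0,1,0,0,0,0,0,0,1]'

```text
time: 71.97
position: [0.5234, 0.0249, 0.0341]
tool_rot: [0.999, -0.039, 0.0, 0.0]
ft_force: [-1.6, -1.1, 8.8]
grip_width: 0.0011
grip_force: 4.6
```

>>> jog_arm --motion '[0,0.12,0.01,0,0,0,1,0,0.12,0.02,0,0,0,1,0,0.12,0.02,0,0,0,1,0,0.12,0.03,0,0,0,1,0,0,0.03,0,0,0,1,0,0,0,0,0,0,1]'

```text
time: 72.72
position: [0.5219, 0.0052, 0.0291]
tool_rot: [0.999, -0.039, 0.0, 0.0]
ft_force: [-1.5, -2.3, 4.7]
grip_width: 0.0005
grip_force: 3.0
```

>>> jog_arm --motion '[0,0.12,0.02,0,0,0,1,0,0.12,0.02,0,0,0,1,0,0.12,0.02,0,0,0,1,0,0.12,0.02,0,0,0,1,0,0,0.01,0,0,0,1,0,0,0,0,0,0,1]'

```text
time: 73.47
position: [0.5202, -0.0133, 0.025]
tool_rot: [0.999, -0.039, -0.0, -0.0]
ft_force: [0.0, -0.1, -1.0]
grip_width: 0.0007
grip_force: 0.0
```

```bash
cat >> look.py <<'E'
def amap(im,o,zf=lambda y:.035 if y>.138 else .015,y0=.25,y1=0.):
    hsv=cv2.cvtColor(im,cv2.COLOR_BGR2HSV);c=cal('wrist');T=c['T_tool_cam'];R=Ro.from_quat(o['tool_rot']).as_matrix()
    for xi in np.arange(.09,-.10,-.01):
        s=''
        for yi in np.arange(y0,y1,-.006):
            X=np.array([*fromcase((xi,yi),CASE),zf(yi)]);p=R.T@(X-o['position']);p=T[:3,:3].T@(p-T[:3,3]);r=np.hypot(p[0],p[1]);th=np.arctan2(r,p[2])
            u=int(c['cx']+c['fx']*th*p[0]/r);v=int(c['cy']+c['fy']*th*p[1]/r)
            if not(0<=u<640 and 0<=v<480): s+=' ';continue
            h=hsv[v,u];s+=('B' if h[1]>135 else 'b' if h[1]>60 else 'c' if h[1]>25 and h[2]>110 else 'W' if h[2]>150 else 'w' if h[2]>110 else '.')
        print('%5.2f'%xi,s)
E
python3 - <<'E'
from look import *
print(tocase(robot.get_obs()['position'],CASE))
E
```

```text
[-0.01013675  0.06711088]
```

>>> jog_arm --motion '[0,0,-0.8,0,0,0,1,0,0,-1,0,0,0,1,-0.6,-0.5,-1,0,0,0,1,-0.6,-0.8,-0.9,0,0,0,1,-0.6,-0.6,0,0,0,0,1,0,0,0,0,0,0,1,0,0,0,0,0,0,1]'

```text
time: 74.35
position: [0.4552, 0.0679, 0.1732]
tool_rot: [0.999, -0.039, 0.001, 0.0]
ft_force: [0.4, 0.0, 0.2]
grip_width: 0.0
grip_force: 0.0
```

```bash
python3 - <<'E'
from look import *
o=robot.get_obs();go(None);im=robot.camera('wrist');cv2.imwrite('pics/w16.png',im)
print(white(im,o,(-.13,.13,.154,.42)))
amap(im,o,y0=.19,y1=0)
E
```

```text
pos [0.4552 0.0679 0.1732] phi -1.649 tilt [ 0.001 -0.    -1.   ] F [0.4 0.  0.2] w 0.0 t 74.35 q6 1.55
(166, ((-0.040679290890693665, 0.15668141841888428), (0.0055556525476276875, 0.031048210337758064), 89.59519958496094), array([[-0.05620823,  0.1540113 ],
       [-0.02646659,  0.15954829]]))
 0.09 bbbbbbbbwwwwwW........WWWWWWWWWW
 0.08 bbbbbbbcw.......................
 0.07 BBBBBBBcwWWWWWWWWWWWWWWWWWWWWWwW
 0.06 BBBBBBBcwWWWWWWWWWWWWWWWWWWWWWWW
 0.05 BBBBBBBcwWwWWWWWWWWWWWWWWWWwWWWW
 0.04 BBBBBBB.cBBBWWWWBWWWwWWWWwWWWWWW
 0.03 bbbbbbbbcBBBBbBBbbBcWWWWWWWWWWWW
 0.02 bbbbbbbbbBBBbbbbBBbWWWwWWWWWWWWW
 0.01 bbbbbbbcBBBBBbbbbbbcWWwWWWWWWWWW
 0.00 bbbbbbbcccccWcBBBbB.WWWWwWWWWWWW
-0.01 BBBBBBBcc..cWWWccWcwWwWWWWwWWWWW
-0.02 BBBBBBbcc.wcWWWWWcWWWWWWWWWWWWWW
-0.03 BBBBBBcccwcWWWWWWWWWWWWWWWWWWWWW
-0.04 bbbbbbcccwcWWWWcWWWWWWWWWWWWWWWW
-0.05 bbbbbbcWcccWWWWWWWWWWWWWWWWWWWWW
-0.06 bbbbbbb..WWWWWWWcWWWWWWWWWWWWWWW
-0.07 bbbbbbbbwWwwwwwwWWWWWwwwwWWWWWwW
-0.08 BBBBBBBbw.......................
-0.09 BBBBBBBbccccccc......ccccccccccc
```

```bash
python3 - <<'E'
from look import *
go([*fromcase((-.018,.105),CASE),.044])
E
```

```text
pos [0.4555 0.0676 0.1731] phi -1.649 tilt [ 0.001 -0.    -1.   ] F [ 0.1  0.1 -0.1] w 0.0002 t 74.4 q6 1.55
shift units [1.57 0.94 3.23]
```

>>> jog_arm --motion '[0.8,0.4,0.3,0,0,0,1,0.77,0.54,0.5,0,0,0,1,0,0,0.8,0,0,0,1,0,0,0.8,0,0,0,1,0,0,0.7,0,0,0,1,0,0,0.13,0,0,0,1,0,0,0,0,0,0,1]'

```text
time: 75.28
position: [0.5146, 0.0251, 0.0437]
tool_rot: [0.999, -0.04, -0.0, 0.0]
ft_force: [-0.3, -0.7, 0.2]
grip_width: 0.0007
grip_force: 0.0
```

>>> jog_arm --motion '[0,0,0.08,0,0,0,1,0,0,0.07,0,0,0,1,0,0,0.05,0,0,0,1,0,0,0,0,0,0,1]'

```text
time: 75.78
position: [0.5142, 0.0257, 0.0361]
tool_rot: [0.999, -0.039, 0.0, 0.0]
ft_force: [0.7, 0.5, -0.2]
grip_width: 0.0004
grip_force: 0.0
```

>>> jog_arm --motion '[0,0,0.05,0,0,0,1,0,0,0.05,0,0,0,1,0,0,0,0,0,0,1]'

```text
time: 76.15
position: [0.5143, 0.0256, 0.0347]
tool_rot: [0.999, -0.039, 0.001, 0.0]
ft_force: [-3.8, 0.8, 22.4]
grip_width: 0.0003
grip_force: 11.0
```

>>> jog_arm --motion '[0,0.12,-0.02,0,0,0,1,0,0.12,0.01,0,0,0,1,0,0.12,0.02,0,0,0,1,0,0.12,0.02,0,0,0,1,0,0,0.03,0,0,0,1,0,0,0,0,0,0,1]'

```text
time: 76.9
position: [0.5126, 0.006, 0.0297]
tool_rot: [0.999, -0.039, -0.0, 0.0]
ft_force: [-1.3, -1.6, 5.6]
grip_width: 0.0004
grip_force: 3.0
```

>>> jog_arm --motion '[0,0.12,0.03,0,0,0,1,0,0.12,0.03,0,0,0,1,0,0.12,0.02,0,0,0,1,0,0,0.01,0,0,0,1,0,0,0,0,0,0,1]'

```text
time: 77.53
position: [0.5113, -0.0078, 0.0257]
tool_rot: [0.999, -0.039, -0.0, -0.0]
ft_force: [-0.6, -0.1, -0.3]
grip_width: 0.0008
grip_force: 0.0
```

>>> jog_arm --motion '[0,0,0.05,0,0,0,1,0,0,0.03,0,0,0,1,0,0,0,0,0,0,1]'

```text
time: 77.9
position: [0.5116, -0.0077, 0.0243]
tool_rot: [0.999, -0.039, 0.0, 0.0]
ft_force: [-2.8, 0.7, 14.3]
grip_width: 0.0003
grip_force: 7.1
```

>>> jog_arm --motion '[0,0.1,-0.02,0,0,0,1,0,0.1,0,0,0,0,1,0,0,-0.8,0,0,0,1,0,0,-1,0,0,0,1,-0.5,-0.6,-1,0,0,0,1,-0.5,-0.8,-0.9,0,0,0,1,-0.5,-0.8,0,0,0,0,1,0,0,0,0,0,0,1,0,0,0,0,0,0,1]'

```text
time: 79.03
position: [0.4584, 0.0764, 0.1714]
tool_rot: [0.999, -0.039, 0.0, 0.0]
ft_force: [0.4, -0.2, -0.2]
grip_width: 0.0006
grip_force: 0.0
```

```bash
python3 - <<'E'
from look import *
o=robot.get_obs();go(None);im=robot.camera('wrist');cv2.imwrite('pics/w17.png',im)
amap(im,o,zf=lambda y:.028 if y>.138 else .012,y0=.19,y1=0)
hsv=cv2.cvtColor(im,cv2.COLOR_BGR2HSV)
print(brown(im,o,.013,(-.07,.07,.0,.145)))
E
```

```text
pos [0.4584 0.0764 0.1714] phi -1.649 tilt [ 0. -0. -1.] F [ 0.4 -0.2 -0.2] w 0.0006 t 79.03 q6 1.57
 0.09 bbbbbbb.wwwwwW.........WWWWWWWWW
 0.08 bbbbbbbbw.......................
 0.07 BBBBBBBcwWWWWWWWWWWWWWWWWWWwWWwW
 0.06 BBBBBBBcwWWWWWWWWWWWWWWWWWWWWWWW
 0.05 BBBBBBBcwWWWWWWWWWWWWWWWWWWwWWWW
 0.04 BBBBBBBcwWWbWWWWWWWWWWWWWWWWWWWW
 0.03 bbbbbbbcwWcbBbbBBbbBBbbWWWWWWWWW
 0.02 bbbbbbbbwWcbBbBBbbbbbbbWcWWWWWWW
 0.01 bbbbbbbcwWccBBbBbbbbbbBWwWWWWWWW
 0.00 bbbbbbbcwWccWWWWWWWWWcbWwWWWWWWW
-0.01 BBBBBBBcwWwWWWWWWWWWWWWWWWwWWWWW
-0.02 BBBBBBBcwWWcWWccWWWWWWWWWWWWWWWW
-0.03 BBBBBBBcwWWcccWccWWWWWWWWWWWWWWW
-0.04 BBBBBBBcwWWcWcWWWWWWWWWWWWWWWWWW
-0.05 bbbbbbbcwWWWwWcWWWWWWWWWWWWWWWWW
-0.06 bbbbbbbcwWWcWWWWWWWWWWWWWWWWWWWW
-0.07 bbbbbbbcwWwwwWWWWWWWWWWWWWWWWWWW
-0.08 BBBBBBBcw.......................
-0.09 BBBBBBBcccccccc......ccccccccccc
(3403, ((0.023669322952628136, 0.09130546450614929), (0.07450126856565475, 0.04410206153988838), 88.37449645996094))
```

```bash
python3 - <<'E'
from look import *
go([*fromcase((-.02,.110),CASE),.034])
E
```

```text
pos [0.4586 0.0761 0.1713] phi -1.649 tilt [ 0. -0. -1.] F [-0.3 -0.9 -0.3] w 0.0007 t 79.08 q6 1.57
shift units [1.46 1.03 3.43]
```

>>> jog_arm --motion '[0.7,0.5,0.3,0,0,0,1,0.76,0.53,0.6,0,0,0,1,0,0,0.8,0,0,0,1,0,0,0.8,0,0,0,1,0,0,0.7,0,0,0,1,0,0,0.23,0,0,0,1,0,0,0.1,0,0,0,1,0,0,0,0,0,0,1]'

```text
time: 80.08
position: [0.5135, 0.0307, 0.0307]
tool_rot: [0.999, -0.039, 0.001, 0.0]
ft_force: [0.5, -0.4, -0.2]
grip_width: 0.0004
grip_force: 0.0
```

>>> jog_arm --motion '[0,0,0.07,0,0,0,1,0,0,0.07,0,0,0,1,0,0,0,0,0,0,1]'

```text
time: 80.45
position: [0.513, 0.0311, 0.0249]
tool_rot: [0.999, -0.039, 0.0, 0.0]
ft_force: [0.6, 0.3, 0.3]
grip_width: 0.0003
grip_force: 0.0
```

>>> jog_arm --motion '[0,0,-1,0,0,0,1,0,0,-1,0,0,0,1,0,0,-1,0,0,0,1,0,0.5,-1,0,0,0,1,0,0.75,-1,0,0,0,1,0,0.75,-1,0,0,0,1,0,0.75,-0.3,0,0,0,1,0.5,0,0,0,0,0,1,1,0,0,0,0,0,1,1,0,0,0,0,0,1,1,0,0,0,0,0,1,1,0,0,0,0,0,1]'

```text
time: 81.95
position: [0.6847, -0.0926, 0.2766]
tool_rot: [0.999, -0.039, -0.0, -0.0]
ft_force: [0.4, -1.3, 0.1]
grip_width: 0.0004
grip_force: 0.0
```

>>> jog_arm --motion '[1,0,0,0,0,0,1,0.9,0,0,0,0,0,1,0,0,0,0,0,0,1,0,0,0,0,0,0,1]'

```text
time: 82.45
position: [0.7586, -0.0984, 0.2761]
tool_rot: [0.999, -0.039, -0.001, -0.0]
ft_force: [0.2, -0.2, -0.5]
grip_width: 0.0006
grip_force: 0.0
```

```bash
python3 - <<'E'
from look import *
print(tocase(robot.get_obs()['position'],CASE))
go([*fromcase((.228,.0),CASE),.155])
E
```

```text
[0.23423202 0.00118461]
pos [ 0.7586 -0.0984  0.2761] phi -1.649 tilt [-0.002  0.    -1.   ] F [ 0.2 -0.2 -0.5] w 0.0006 t 82.45 q6 1.37
shift units [-0.15  0.03  3.03]
```

>>> jog_arm --motion '[0,0,0.6,0,0,0,1,0,0,0.8,0,0,0,1,0,0,0.8,0,0,0,1,0,0,0.6,0,0,0,1,0,0,0.2,0,0,0,1,0,0,0,0,0,0,1,-0.25,0,0,0,0,0,1,-0.25,0,0,0,0,0,1,-0.25,0,0,0,0,0,1,-0.2,0,-0.12,0,0,0,1,-0.2,0,-0.12,0,0,0,1]'

```text
time: 83.82
position: [0.715, -0.0952, 0.1681]
tool_rot: [0.999, -0.039, 0.002, 0.0]
ft_force: [3.8, 0.5, 2.6]
grip_width: 0.0007
grip_force: 1.9
```

>>> jog_arm --motion '[-0.22,0,-0.12,0,0,0,1,-0.22,0,-0.11,0,0,0,1,-0.22,0,-0.1,0,0,0,1,-0.22,0,-0.08,0,0,0,1,-0.22,0,-0.06,0,0,0,1,-0.22,0,-0.05,0,0,0,1,-0.22,0,-0.04,0,0,0,1]'

```text
time: 84.7
position: [0.6513, -0.0901, 0.1886]
tool_rot: [0.999, -0.039, -0.001, -0.0]
ft_force: [0.2, 0.3, 0.3]
grip_width: 0.0002
grip_force: 0.3
```

>>> jog_arm --motion '[-0.22,0,-0.02,0,0,0,1,-0.22,0,0,0,0,0,1,0,0,0,0,0,0,1,0,0,-0.8,0,0,0,1,0,0,-0.9,0,0,0,1,0,0,-0.9,0,0,0,1,0,0,0,0,0,0,1,0,0,0,0,0,0,1,0,0,0,0,0,0,1,0,0,0,0,0,0,1,0,0,0,0,0,0,1]'

```text
time: 86.08
position: [0.6345, -0.0889, 0.2927]
tool_rot: [0.999, -0.039, -0.001, -0.0]
ft_force: [-0.4, 0.5, -0.9]
grip_width: 0.0005
grip_force: 0.0
```

>>> jog_arm --motion '[0,-0.5,0,0,0,0,1,0,-1,0,0,0,0,1,0,-1,0,0,0,0,1,0,-1,0,0,0,0,1,0,-1,0,0,0,0,1,0,-1,0,0,0,0,1,0,-1,0,0,0,0,1,0,-1,0,0,0,0,1,0,0,0,0,0,0,1,0,0,0,0,0,0,1,0,0,0,0,0,0,1,0,0,0,0,0,0,1]'

```text
time: 87.58
position: [0.6583, 0.2092, 0.2937]
tool_rot: [0.999, -0.04, 0.0, 0.0]
ft_force: [0.6, -0.7, 0.3]
grip_width: 0.0004
grip_force: 0.0
```

```bash
python3 - <<'E'
from look import *
go(None)
im=robot.camera('top');cv2.imwrite('pics/t20.png',im)
# handle: dark blob inside lid region; expected pixel when shut
h=np.array([*fromcase((-.063,0),CASE),.1]);print('expected handle px',pix('top',h))
g=cv2.cvtColor(im,cv2.COLOR_BGR2GRAY);k=(g<45).astype(np.uint8)
n,l,s,c=cv2.connectedComponentsWithStats(k[170:300,240:380])
for i in range(1,n):
    if s[i,4]>25: print(s[i],c[i]+[240,170])
old=cv2.cvtColor(cv2.imread('pics/top0.png'),cv2.COLOR_BGR2GRAY);print('diff',np.abs(g.astype(int)-old)[180:262,244:366].mean())
E
```

```text
pos [0.6583 0.2092 0.2937] phi -1.651 tilt [ 0. -0. -1.] F [ 0.6 -0.7  0.3] w 0.0004 t 87.58 q6 1.8
expected handle px (np.float64(302.4998085938953), np.float64(240.71449736885495))
[ 44  69  38   8 149] [302.97986577 241.91275168]
[22 80 13  3 28] [268.64285714 250.71428571]
[91 84 13  3 26] [336.61538462 255.26923077]
diff 11.6734306277489
```

>>> jog_arm --motion '[0,0,0,0,0,0,1,0,0,0,0,0,0,1,0,0,0,0,0,0,1,0,0,0,0,0,0,1,0,0,0,0,0,0,1,0,0,0,0,0,0,1,0,0,0,0,0,0,1,0,0,0,0,0,0,1]'

```text
time: 88.62
position: [0.6582, 0.2102, 0.2936]
tool_rot: [0.999, -0.039, 0.0, -0.0]
ft_force: [0.8, -0.7, 1.1]
grip_width: 0.0007
grip_force: 0.0
```

```bash
python3 - <<'E'
from look import *
for n in ('top','side'):
    im=robot.camera(n);cv2.imwrite(f'pics/{n}21.png',im)
    for nm,f in (('start',cv2.imread(f'pics/{n}0.png')),('now',im)):
        g=cv2.cvtColor(f,cv2.COLOR_BGR2GRAY);x,y=(280,228) if n=='top' else (305,212)
        w=48 if n=='top' else 35;h=30 if n=='top' else 55
        k=(g[y:y+h,x:x+w]<45).astype(np.uint8);N,l,s,c=cv2.connectedComponentsWithStats(k)
        i=1+np.argmax(s[1:,4]);print(n,nm,s[i],c[i]+[x,y])
im=cv2.imread('pics/top21.png');hsv=cv2.cvtColor(im,cv2.COLOR_BGR2HSV)
# through the lid: saturated (brown pictures) pixels
k=((hsv[...,1]>60)).astype(np.uint8);k[:,:246]=0;k[:,365:]=0;k[:183]=0;k[262:]=0
ys,xs=np.nonzero(k);
q=np.array([tocase(pt('top',u,v,.013),CASE) for u,v in zip(xs,ys)]);print(len(q),q.min(0),q.max(0),q.mean(0))
# bystanders vs start
a=cv2.imread('pics/top0.png')[170:310,420:500].astype(int);b=im[170:310,420:500].astype(int);print('bystander diff',np.abs(a-b).mean())
E
```

```text
top start [  4  11  38   8 154] [302.94805195 241.91558442]
top now [  4  11  38   8 150] [303.21333333 241.95333333]
side start [  9   8  20  38 236] [323.67372881 237.58474576]
side now [  9   8  20  38 238] [323.68067227 237.52941176]
240 [-0.10626674 -0.10562537] [0.09391893 0.16442489] [0.0027756  0.10673662]
bystander diff 15.175208333333334
```

```bash
python3 -c "
from rig import robot
print(robot.hand_in())"
```

```text
the job is handed in; nothing more can be done
None
```

The job is handed in: the lid was opened to its stop, the tray was turned end for end and reseated, both cards lie in the card bay, both cutters stood upright in the divided bay when last seen (before the lid closed), and the lid is shut. No verdict came back from the hand-in.

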